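Cashing up the coin caddy

TASK

Cash up: lift the sprung knob of the coin caddy, turn the red keeper clear of the coin cartridges until the pin drops home in its other hole, then pull every cartridge off its snap stud and put it in the wooden tray. With all of them lying or standing in the tray, turn the keeper back over the empty studs, let the pin drop fully home, and leave the dish, straw dispenser, receipt holder and spoon where they are.

Things in the scene. Friction and masses are not known exactly. Their poses are not given: they have to be found in the camera images.
- caddy: round coin caddy fixed to the counter: wooden base plate 254 mm across, 14 mm high, with five snap studs (19 mm square, 18 mm high) on a circle of 95 mm radius at 0, 72, 144, 216 and 288 degrees from its x axis; a shaft in the middle carries an index plate 108 mm across, its top 97 mm above the counter. Origin: centre of the underside, z up
- keeper (a joint): red five-armed star (arms 92 mm long, 14 wide, 99 to 105 mm above the counter) turning about the caddy's vertical centre line, only while the plunger is raised. 0 = locked: an arm 5 mm above each cartridge head, none can come off. Turns counter-clockwise from above to its stop at 0.628 rad = open: arms midway between the studs. Friction 0.05 N m
- plunger (a joint): height (m) that the sprung locking pin on the keeper is raised. 0 = home in a hole of the index plate; holes only at keeper 0 and 0.628. Raise it more than 9 mm (at most 16) to turn the keeper. Spring 3 N down at home, 5.5 N raised. Let go between holes it rests on the plate at 0.009
- knob (a point): middle of the brass knob on the locking pin, an upright cylinder 22 mm across, 26 mm high. Pin home: this point 126 mm, top 139 mm above the counter. Lift it to raise the pin, move it round the caddy's centre line (radius 45 mm) to turn the keeper. On the caddy's x axis at keeper 0, 36 degrees counter-clockwise of it at 0.628
- tray: loose open wooden cash tray, 170 x 240 mm (x, y) and 30 mm high outside, walls and floor 5 mm thick, 0.9 kg. Origin: centre of the underside, z up
- dish: bystander: pink glass sundae dish, 94 mm across, 100 mm tall; origin at the underside
- straws: bystander: chrome and glass straw dispenser, 100 mm across, 186 mm tall; origin at the underside
- clip: bystander: receipt holder of bent steel on a 70 x 50 mm foot, 80 mm tall; origin at the underside
- spoon: bystander: long steel spoon lying on the counter, 200 mm long; origin near its middle
- cart0: coin cartridge (may be absent), 80 mm tall, 140 g: 34 mm square steel skirt (lowest 22 mm), 27 mm tube (next 36 mm), cream 30 mm square head (top 22 mm) to grip. Origin: centre of underside; z towards the head. At first snapped over a caddy stud, two sides facing the shaft and outward. Comes off straight up against sprung detent rollers: peak about 17 N, free after 10 mm
- cart0_mid (a point): middle of cart0, 40 mm above its underside on its axis
- cart1: coin cartridge (may be absent), 80 mm tall, 140 g: 34 mm square steel skirt (lowest 22 mm), 27 mm tube (next 36 mm), cream 30 mm square head (top 22 mm) to grip. Origin: centre of underside; z towards the head. At first snapped over a caddy stud, two sides facing the shaft and outward. Comes off straight up against sprung detent rollers: peak about 17 N, free after 10 mm
- cart1_mid (a point): middle of cart1, 40 mm above its underside on its axis
- cart2: coin cartridge (may be absent), 80 mm tall, 140 g: 34 mm square steel skirt (lowest 22 mm), 27 mm tube (next 36 mm), cream 30 mm square head (top 22 mm) to grip. Origin: centre of underside; z towards the head. At first snapped over a caddy stud, two sides facing the shaft and outward. Comes off straight up against sprung detent rollers: peak about 17 N, free after 10 mm
- cart2_mid (a point): middle of cart2, 40 mm above its underside on its axis
- cart3: coin cartridge (may be absent), 80 mm tall, 140 g: 34 mm square steel skirt (lowest 22 mm), 27 mm tube (next 36 mm), cream 30 mm square head (top 22 mm) to grip. Origin: centre of underside; z towards the head. At first snapped over a caddy stud, two sides facing the shaft and outward. Comes off straight up against sprung detent rollers: peak about 17 N, free after 10 mm
- cart3_mid (a point): middle of cart3, 40 mm above its underside on its axis
- cart4: coin cartridge (may be absent), 80 mm tall, 140 g: 34 mm square steel skirt (lowest 22 mm), 27 mm tube (next 36 mm), cream 30 mm square head (top 22 mm) to grip. Origin: centre of underside; z towards the head. At first snapped over a caddy stud, two sides facing the shaft and outward. Comes off straight up against sprung detent rollers: peak about 17 N, free after 10 mm
- cart4_mid (a point): middle of cart4, 40 mm above its underside on its axis
There are look-alikes about, which are no part of the job. Leave any yellow look-alike of the cart1 alone.

How it is judged:
By the outcome, as a careful person would: the job done as asked, in the order asked, and still so for the second after the job is handed in, with the robot touching nothing.
Of cart0, cart1, cart2, cart3, cart4 only 3 to 5 are there at a start; the rules pass over those that are not, and their reading is None.
At some moment in a run one of tray may be knocked a few centimetres aside while the robot is not near it.
Once in a run the grip may slacken for a moment while it holds something.
It also fails if it takes over 210 s, if anything falls off the work surface, if the arm or the gripper's body presses on something with over 40 N, if the wrist force passes 120 N, or if a joint passes its speed limit or range.

ROBOT

A 6-joint arm with a two-finger parallel gripper is mounted at the origin on the work surface. World frame = base frame: x ahead of the robot, y to its left, z up, the work surface at z = 0. Lengths are in m, angles in rad, forces in N, time in s.
With the tool pointing down it reaches from about 0.225 to 0.875 m from the base axis. Payload 3.4 kg.
Tool frame: the origin (TCP) lies on the mounting face of the last link; the fingertips stand 173 mm ahead of it and the grasp point (between the pads) lies 155 mm ahead of it; z points along the fingers, y is the line along which they close (so a half turn about z gives the same grasp; the last joint's range is limited). The gripper opens to 85 mm and grips with 20 to 120 N. Pads are 22 mm wide; open, the fingers measure 114 mm over their backs; the gripper's body (76 mm by 85 mm) begins 54 mm behind the grasp point. The pads swing forward as they close: fully open they stand 13 mm farther back than shut.
Start: joints at [-1.266, 0.276, 1.505, -0, 1.361, -0.121], TCP at [0.238, -0.524, 0.405] pointing down, gripper open.
Joint ranges: [-2.89, 2.89], [-0.75, 2.08], [0.22, 2.7], [-1.18, 4.32], [0.11, 2.71], [-2.7, 2.7]. Speed limits (rad/s): [2.57, 2.57, 3.14, 3.14, 3.14, 3.14].

INTERFACE

Orientations are given as a unit quaternion [w, x, y, z].
In Python, from rig import manip gives the robot as it stands.
- The arm moves only by the tool carry_out, never from a script. Its arguments are lists of equal length, an entry for each row: "linear": the shift along the world's x, y, z each as a share of 500 mm, from -1 to 1, a list of three; "angular": the turn, a rotation vector about the world's x, y, z each as a share of 0.08 rad, from -1 to 1, a list of three; "hand": the opening, from 0 (shut) to 1 (fully open). In form: {"linear": [[x, y, z], ...], "angular": [[rx, ry, rz], ...], "hand": [hand, ...]}. A call has 1 to 8 rows; each row shifts and turns the commanded pose from where the row before left it; what a row does not reach is not made up. A row lasts 1/12 s, in which the tool goes at most 41.7 mm and 7.16 degrees, less where a joint would pass 70% of its speed; a pose out of reach is approached as far as the arm can. A call with a number of a shift or a turn outside -1 to 1 is refused whole. A call with a gripper value outside its range is refused whole. The fingers move at their own pace and stop on an object; "force" is the grip in N (left out, the last holds). Time passes only in rows, so rows that do not move let the fingers close. It gives the time, the measured TCP pose, the force, the opening and the grip force at its end, in the units of the state.
- manip.get_state(): the state, without advancing time (a new reading comes with each control period).
- manip.get_image(name): name is "side" or "top"; returns the picture (420x560x3 uint8, red, green, blue); there is no depth.
- manip.camera_params(name): a dict with "fx", "fy", "cx", "cy" (pixels), "view" (4x4, takes a point from world to camera coordinates). Camera axes: x right, y down, z forward; pixel columns grow to the right and rows downward; lengths in m; the calibration is good to about 2 mm. A picture is of the moment at which its call begins. camera_params takes no time and is no camera call.
- manip.sign_off(): hands the job in; it is judged then, once.
The state is a dict: "clock": time; "qpos": joint angles; "qd": joint speeds; "effort": joint torques, N m; "position": TCP position; "ee_rot": TCP orientation; "contact_force": force on the tool from outside, world axes, zero at the start; "moment": the same for the moment, N m; "width": finger opening in m; "gripper_force": force on a finger pad.
Only numpy, scipy, OpenCV 4.12 (cv2) and the standard library are available. Lean on these libraries where they do the work, as an engineer would, in place of code of your own. Each camera call takes 0.05 s, during which the arm holds its last target. There are 200 camera calls.

## Working session

There is one attempt and no reset: what is moved stays moved. The work goes in short steps, Python scripts to look and compute and a tool call to move; the robot and the scene stay as the last step left them, time stands still between calls to the robot, and variables do not carry over. Pictures are saved under pics/ and viewed, at most 14 in all, crops included, and the job is handed in when it is done.

Besides the shell and the picture viewer there is one more tool, called after ">>>" by a JSON object that holds its "fn" and its "kwargs", one argument or row to a line. carry_out: Moves the arm, as the interface text tells. Its arguments: {"type":"object","properties":{"linear":{"type":"array"},"angular":{"type":"array"},"hand":{"type":"array"},"force":{"type":"number"}},"required":["linear","angular","hand"]}

```bash
ls; mkdir -p pics
python3 - <<'E'
from rig import manip
import cv2,numpy as np
for n in("top","side"):
    im=manip.get_image(n); cv2.imwrite(f"pics/{n}0.png",im[:,:,::-1])
    p=manip.camera_params(n); print(n,p["fx"],p["fy"],p["cx"],p["cy"]); print(np.round(p["view"],4).tolist())
s=manip.get_state(); print(s)
E
```

```text
pics
top 460.4370207864429 460.4370207864429 273.2059487823444 218.61457948098106
[[-0.0287, -0.9995, 0.0134, 0.0671], [-0.9971, 0.0277, -0.0705, 0.6016], [0.0701, -0.0154, -0.9974, 1.1782], [0.0, 0.0, 0.0, 1.0]]
side 465.7990454969865 465.7990454969865 281.4379784587963 206.63682424425005
[[-0.9096, -0.4149, -0.0206, 0.6012], [-0.2205, 0.5241, -0.8226, 0.1899], [0.3521, -0.7437, -0.5682, 0.9716], [0.0, 0.0, 0.0, 1.0]]
{'clock': 0.1, 'qpos': array([-1.26599475e+00,  2.76532674e-01,  1.50601364e+00,  3.62759690e-05,
        1.36068974e+00, -1.20987883e-01]), 'qd': array([ 0.00091038, -0.00108487, -0.00289233,  0.00099546, -0.00080282,
        0.00014864]), 'effort': array([ 1.33948412e-03, -4.17697871e+01, -2.46404457e+01, -1.03883219e-04,
        5.76206949e-03, -7.70677900e-06]), 'position': array([ 0.23744925, -0.52347739,  0.40392261]), 'ee_rot': array([-8.19861214e-04,  9.77423855e-01,  2.11286373e-01, -5.77525732e-05]), 'contact_force': array([-0.16786378,  0.08528273, -0.09549301]), 'moment': array([ 0.01601844, -0.0935707 , -0.00167811]), 'gripper_force': 0.0, 'width': 0.08535264524617965}
```

View pics/top0.png

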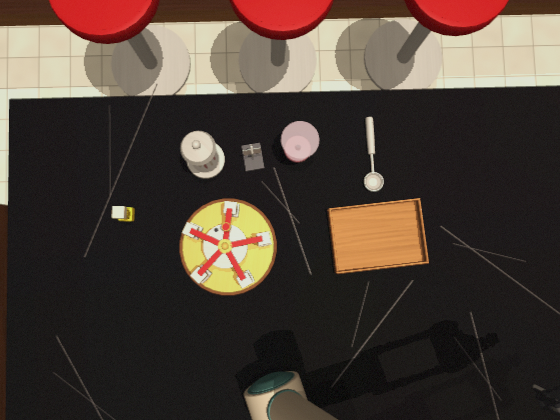

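View pics/side0.png

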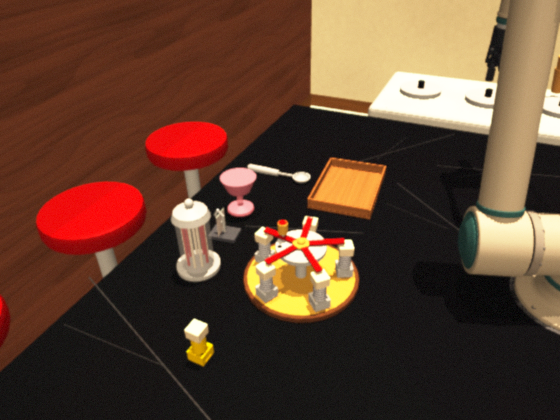

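```bash
cat > h.py <<'E'
import cv2,numpy as np
from rig import manip
from scipy.optimize import least_squares
def proj(n,P):
    p=manip.camera_params(n);V=np.array(p["view"]);c=np.atleast_2d(P)@V[:3,:3].T+V[:3,3]
    return np.c_[p["fx"]*c[:,0]/c[:,2]+p["cx"],p["fy"]*c[:,1]/c[:,2]+p["cy"]]
def unproj(n,uv,z):
    p=manip.camera_params(n);V=np.array(p["view"]);R,t=V[:3,:3],V[:3,3];o=-R.T@t
    uv=np.atleast_2d(uv);d=np.c_[(uv[:,0]-p["cx"])/p["fx"],(uv[:,1]-p["cy"])/p["fy"],np.ones(len(uv))]@R
    return o+d*((z-o[2])/d[:,2])[:,None]
def big(m):
    c,_=cv2.findContours(m.astype(np.uint8),cv2.RETR_EXTERNAL,cv2.CHAIN_APPROX_NONE);return max(c,key=cv2.contourArea)[:,0].astype(float)
def tray(im):
    h=cv2.cvtColor(im,cv2.COLOR_RGB2HSV);m=(h[...,2]>60)&(h[...,1]>80)&(h[...,0]<25);m[:, :300]=0;m[:180]=0;m[300:]=0
    c=big(m);w=unproj("top",c,0.03)[:,:2]
    return cv2.minAreaRect((w*1000).astype(np.float32))
E
python3 - <<'E'
from h import *
im=cv2.imread("pics/top0.png")[:,:,::-1].copy()
h=cv2.cvtColor(im,cv2.COLOR_RGB2HSV)
m=(h[...,2]>60)&(h[...,1]>80);m[:,:150]=0;m[:,290:]=0;m[:190]=0;m[310:]=0
c=big(m);w=unproj("top",c,0.014)[:,:2]
f=least_squares(lambda q:np.hypot(*(w-q[:2]).T)-q[2],[.55,.1,.127],loss="soft_l1",f_scale=.002);print("caddy",f.x,f.cost)
print("tray",tray(im))
# knob
cc=f.x[:2]
for n in("top","side"):
    i=cv2.imread(f"pics/{n}0.png"); 
    u,v=proj(n,[*cc,.1])[0]; u,v=int(u),int(v); r=65
    print(n,u-r,v-r); cv2.imwrite(f"pics/c_{n}.png",cv2.resize(i[v-r:v+r,u-r:u+r],None,fx=4.6,fy=4.6,interpolation=cv2.INTER_CUBIC))
a=cv2.imread("pics/c_top.png");b=cv2.imread("pics/c_side.png");cv2.imwrite("pics/c.png",cv2.resize(np.hstack([a,b]),(800,400)))
for z in(.115,):
  print(unproj("top",[[226,227]],.139),unproj("side",[[283,222]],.139))
E
```

```text
caddy [0.5346658  0.16930244 0.12516669] 0.003392519359250119
tray ((551.5185546875, -218.6111602783203), (172.2626495361328, 245.03541564941406), 4.841855049133301)
top 160 180
side 236 179
[[0.57838244 0.16294945 0.139     ]] [[0.58054158 0.16157052 0.139     ]]
```

View pics/c.png

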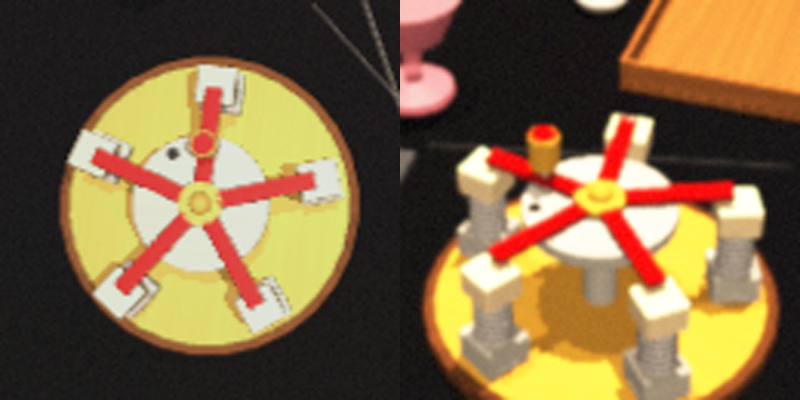

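```bash
cat >> h.py <<'E'
def fitstar(im,n="top",c0=(.535,.169),yaw0=-.15,free=True):
    h=cv2.cvtColor(im,cv2.COLOR_RGB2HSV);m=((h[...,0]<6)|(h[...,0]>174))&(h[...,1]>150)&(h[...,2]>80)
    cu=proj(n,[*c0,.105])[0];yy,xx=np.nonzero(m);k=np.hypot(xx-cu[0],yy-cu[1])<65
    w=unproj(n,np.c_[xx,yy][k],.105)[:,:2]
    def res(q):
        d=w-q[:2];a=np.arctan2(d[:,1],d[:,0])-q[2];a=(a+np.pi/5)%(2*np.pi/5)-np.pi/5
        return np.hypot(*d.T)*np.sin(a)
    f=least_squares(res,[*c0,yaw0],loss="soft_l1",f_scale=.004);return f.x,k.sum()
def go(x,y,z,psi=None):
    s=manip.get_state();q=s["ee_rot"];p=np.array(s["position"])
    from scipy.spatial.transform import Rotation as Ro
    R=Ro.from_quat([q[1],q[2],q[3],q[0]]).as_matrix();g=p+.155*R[:,2]
    cur=np.arctan2(R[1,1],R[0,1]);out=(np.array([x,y,z])-g)/.5
    d=0
    if psi is not None: d=(np.radians(psi)-cur+np.pi/2)%np.pi-np.pi/2
    tilt=np.cross(R[:,2],[0,0,-1])
    print("t %.1f"%s["clock"],"g",g.round(4),"psi %.1f"%np.degrees(cur),"w %.4f"%s["width"],"F",s["contact_force"].round(1),"| lin",out.round(4),"ang %.2f"%(d/.08),"tilt",(tilt/.08).round(2),"q6 %.2f"%s["qpos"][5])
E
python3 - <<'E'
from h import *
for n in("top","side"):
    im=cv2.imread(f"pics/{n}0.png")[:,:,::-1].copy()
    print(n,fitstar(im,n))
a=-.152;c=np.array([.5347,.1693])
k=[.579,.1625]
print("knobang",np.degrees(np.arctan2(k[1]-c[1],k[0]-c[0])))
# bystander positions
print("straw top",unproj("top",[[196,144]],.186),"dish",unproj("top",[[300,141]],.1))
go(k[0],k[1],.18,81)
E
```

```text
top (array([ 0.53521494,  0.17093382, -0.14052342]), np.int64(752))
side (array([ 0.53613982,  0.17210659, -0.14953417]), np.int64(863))
knobang -8.726723491625693
straw top [[0.76589503 0.22263157 0.186     ]] dish [[ 0.78744064 -0.02013385  0.1       ]]
t 0.1 g [ 0.2374 -0.5232  0.2489] psi -65.6 w 0.0854 F [-0.2  0.1 -0.1] | lin [ 0.6832  1.3715 -0.1378] ang -7.29 tilt [-0.02 -0.01 -0.  ] q6 -0.12
```

>>> {"fn": "carry_out", "kwargs": {
  "linear": [
    [0.0285,0.0572,0],
    [0.0285,0.0572,0],
    [0.0285,0.0572,0],
    [0.0285,0.0572,0],
    [0.0285,0.0572,0],
    [0.0285,0.0572,0],
    [0.0285,0.0572,0],
    [0.0285,0.0572,0]
  ],
  "angular": [
    [0,0,-0.304],
    [0,0,-0.304],
    [0,0,-0.304],
    [0,0,-0.304],
    [0,0,-0.304],
    [0,0,-0.304],
    [0,0,-0.304],
    [0,0,-0.304]
  ],
  "hand": [0.55,0.55,0.55,0.55,0.55,0.55,0.55,0.55],
  "force": 50
}}

```text
clock: 0.77
position: [0.3517, -0.2933, 0.4044]
ee_rot: [-0.0, 0.993, 0.115, -0.0]
contact_force: [0.6, 0.4, -0.4]
width: 0.0472
gripper_force: 0.0
```

>>> {"fn": "carry_out", "kwargs": {
  "linear": [
    [0.0285,0.0572,0],
    [0.0285,0.0572,0],
    [0.0285,0.0572,0],
    [0.0285,0.0572,0],
    [0.0285,0.0572,0],
    [0.0285,0.0572,0],
    [0.0285,0.0572,0],
    [0.0285,0.0572,0]
  ],
  "angular": [
    [0,0,-0.304],
    [0,0,-0.304],
    [0,0,-0.304],
    [0,0,-0.304],
    [0,0,-0.304],
    [0,0,-0.304],
    [0,0,-0.304],
    [0,0,-0.304]
  ],
  "hand": [0.55,0.55,0.55,0.55,0.55,0.55,0.55,0.55]
}}

```text
clock: 1.43
position: [0.4657, -0.0645, 0.4045]
ee_rot: [0.0, 1.0, 0.018, -0.0]
contact_force: [-0.6, -1.2, 0.0]
width: 0.0471
gripper_force: 0.0
```

>>> {"fn": "carry_out", "kwargs": {
  "linear": [
    [0.0285,0.0572,0],
    [0.0285,0.0572,0],
    [0.0285,0.0572,0],
    [0.0285,0.0572,0],
    [0.0285,0.0572,0],
    [0.0285,0.0572,0],
    [0.0285,0.0572,0],
    [0.0285,0.0572,0]
  ],
  "angular": [
    [0,0,-0.304],
    [0,0,-0.304],
    [0,0,-0.304],
    [0,0,-0.304],
    [0,0,-0.304],
    [0,0,-0.304],
    [0,0,-0.304],
    [0,0,-0.304]
  ],
  "hand": [0.55,0.55,0.55,0.55,0.55,0.55,0.55,0.55]
}}

```text
clock: 2.1
position: [0.5798, 0.1643, 0.4042]
ee_rot: [0.0, 0.997, -0.079, -0.001]
contact_force: [0.8, -0.3, 0.1]
width: 0.047
gripper_force: 0.0
```

Run:
```python
from h import *
go(.5793,.1635,.129,81)
```

```text
t 2.1 g [0.5797 0.1643 0.2492] psi -99.1 w 0.0470 F [ 0.8 -0.3  0.1] | lin [-0.0007 -0.0015 -0.2404] ang 0.02 tilt [ 0.01 -0.01  0.  ] q6 1.89
```

>>> {"fn": "carry_out", "kwargs": {
  "linear": [
    [-0.0005,-0.001,-0.05],
    [0,0,-0.05],
    [0,0,-0.05],
    [0,0,-0.04],
    [0,0,-0.03],
    [0,0,-0.02],
    [0,0,0],
    [0,0,0]
  ],
  "angular": [
    [0,0,0],
    [0,0,0],
    [0,0,0],
    [0,0,0],
    [0,0,0],
    [0,0,0],
    [0,0,0],
    [0,0,0]
  ],
  "hand": [0.55,0.55,0.55,0.55,0.55,0.55,0.55,0.0]
}}

```text
clock: 2.77
position: [0.5793, 0.1622, 0.2845]
ee_rot: [0.0, 0.997, -0.079, -0.0]
contact_force: [0.5, 0.5, -0.5]
width: 0.0362
gripper_force: 0.0
```

>>> {"fn": "carry_out", "kwargs": {
  "linear": [
    [0,0,0],
    [0,0,0],
    [0,0,0],
    [0,0,0],
    [0,0,0],
    [0,0,0]
  ],
  "angular": [
    [0,0,0],
    [0,0,0],
    [0,0,0],
    [0,0,0],
    [0,0,0],
    [0,0,0]
  ],
  "hand": [0,0,0,0,0,0]
}}

```text
clock: 3.27
position: [0.5797, 0.1632, 0.2861]
ee_rot: [-0.002, 0.997, -0.079, 0.001]
contact_force: [0.4, 5.1, -0.1]
width: 0.0208
gripper_force: 49.1
```

Run:
```python
from h import *
go(.5793,.1635,.129,81)
s=manip.get_state();print(s["gripper_force"],s["moment"])
im=manip.get_image("side");u,v=proj("side",[.535,.17,.12])[0].astype(int)
cv2.imwrite("pics/knob.png",cv2.resize(im[v-75:v+75,u-100:u+100,::-1],None,fx=3,fy=3,interpolation=cv2.INTER_CUBIC))
```

```text
t 3.3 g [0.5802 0.1637 0.1311] psi -99.1 w 0.0208 F [ 0.4  5.1 -0.1] | lin [-0.0019 -0.0003 -0.0042] ang 0.01 tilt [-0.03  0.04  0.  ] q6 1.89
49.12557005882263 [ 0.7843608  -0.06329912  0.06280917]
```

View pics/knob.png

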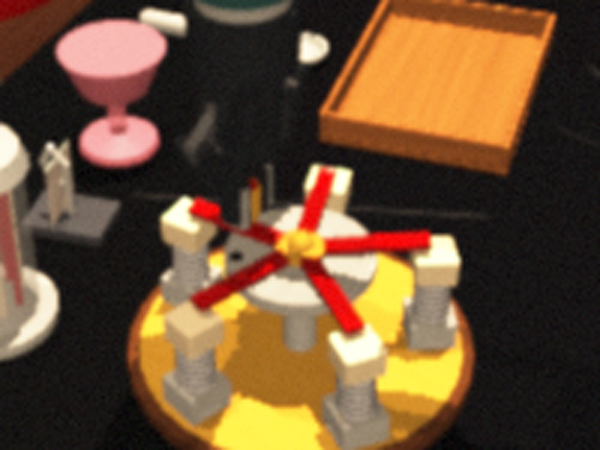

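>>> {"fn": "carry_out", "kwargs": {
  "linear": [
    [0,0.001,0.008],
    [0,0.001,0.008],
    [0,0,0.008],
    [0,0,0.002],
    [0,0,0]
  ],
  "angular": [
    [0,0,0],
    [0,0,0],
    [0,0,0],
    [0,0,0],
    [0,0,0]
  ],
  "hand": [0,0,0,0,0]
}}

```text
clock: 3.73
position: [0.5798, 0.1636, 0.2983]
ee_rot: [-0.001, 0.997, -0.079, 0.001]
contact_force: [3.2, 4.5, -5.0]
width: 0.0203
gripper_force: 49.0
```

Run:
```python
from h import *
c=np.array([.535,.1712]);a0=np.radians(-8.4)
go(*(c+.045*np.array([np.cos(a0),np.sin(a0)])),.143,81)
P=np.array([c+.045*np.array([np.cos(t),np.sin(t)]) for t in a0+np.linspace(0,.628,9)])
print((np.diff(P,axis=0)/.5).round(4).tolist())
```

```text
t 3.7 g [0.5802 0.1638 0.1433] psi -99.1 w 0.0203 F [ 3.2  4.5 -5. ] | lin [-0.0013  0.0017 -0.0006] ang 0.01 tilt [-0.01  0.03  0.  ] q6 1.89
[[0.0008, 0.007], [0.0002, 0.0071], [-0.0004, 0.0071], [-0.0009, 0.007], [-0.0014, 0.0069], [-0.002, 0.0068], [-0.0025, 0.0066], [-0.003, 0.0064]]
```

>>> {"fn": "carry_out", "kwargs": {
  "linear": [
    [0.0008,0.007,0],
    [0.0002,0.0071,0],
    [-0.0004,0.0071,0],
    [-0.0009,0.007,0],
    [-0.0014,0.0069,0],
    [-0.002,0.0068,0],
    [-0.0025,0.0066,0],
    [-0.003,0.0064,0]
  ],
  "angular": [
    [0,0,0.98],
    [0,0,0.98],
    [0,0,0.98],
    [0,0,0.98],
    [0,0,0.98],
    [0,0,0.98],
    [0,0,0.98],
    [0,0,0.98]
  ],
  "hand": [0,0,0,0,0,0,0,0]
}}

```text
clock: 4.4
position: [0.5754, 0.1906, 0.2978]
ee_rot: [0.0, 0.972, 0.234, 0.001]
contact_force: [3.3, 2.7, -5.1]
width: 0.0206
gripper_force: 36.3
```

>>> {"fn": "carry_out", "kwargs": {
  "linear": [
    [0,0,0],
    [0,0,0],
    [0,0,0]
  ],
  "angular": [
    [0,0,0],
    [0,0,0],
    [0,0,0]
  ],
  "hand": [0,0,0]
}}

```text
clock: 4.65
position: [0.5753, 0.1906, 0.2979]
ee_rot: [0.0, 0.973, 0.231, 0.001]
contact_force: [4.7, 3.0, -4.9]
width: 0.0205
gripper_force: 49.8
```

Run:
```python
from h import *
c=np.array([.535,.1712]);a0=np.radians(-8.4+36)
go(*(c+.045*np.array([np.cos(a0),np.sin(a0)])),.1311,117)
for n in("top","side"):
  im=manip.get_image(n);print(fitstar(im,n,(.535,.171),-.147+.6))
```

```text
t 4.7 g [0.5756 0.1906 0.1429] psi -63.2 w 0.0205 F [ 4.7  3.  -4.9] | lin [-0.0014  0.0028 -0.0236] ang 0.05 tilt [-0.    0.02  0.  ] q6 1.31
(array([0.53526513, 0.17089005, 0.47827172]), np.int64(543))
(array([0.53570972, 0.17266646, 0.47993181]), np.int64(878))
```

>>> {"fn": "carry_out", "kwargs": {
  "linear": [
    [-0.001,0.0022,0],
    [0,0,-0.005],
    [0,0,-0.008],
    [0,0,-0.008],
    [0,0,-0.003],
    [0,0,0]
  ],
  "angular": [
    [0,0,0],
    [0,0,0],
    [0,0,0],
    [0,0,0],
    [0,0,0],
    [0,0,0]
  ],
  "hand": [0,0,0,0,0,0]
}}

```text
clock: 5.25
position: [0.5751, 0.1911, 0.2861]
ee_rot: [0.001, 0.973, 0.232, 0.001]
contact_force: [6.1, -0.6, -3.0]
width: 0.0203
gripper_force: 50.6
```

Run:
```python
from h import *
go(.5749,.192,.1311,117)
```

```text
t 5.2 g [0.5755 0.1909 0.1311] psi -63.2 w 0.0203 F [ 6.1 -0.6 -3. ] | lin [-0.0012  0.0021 -0.0001] ang 0.03 tilt [0.01 0.04 0.  ] q6 1.31
```

>>> {"fn": "carry_out", "kwargs": {
  "linear": [
    [0,0,0],
    [0,0,0],
    [0,0,0],
    [0,0,0.04],
    [0,0,0.06],
    [0,0,0.06],
    [0,0,0.06],
    [0,0,0.02]
  ],
  "angular": [
    [0,0,0],
    [0,0,0],
    [0,0,0],
    [0,0,0],
    [0,0,0],
    [0,0,0],
    [0,0,0],
    [0,0,0]
  ],
  "hand": [0.55,0.55,0.55,0.55,0.55,0.55,0.55,0.55]
}}

```text
clock: 5.92
position: [0.5742, 0.1919, 0.4106]
ee_rot: [0.0, 0.973, 0.232, 0.003]
contact_force: [0.9, -0.2, -0.2]
width: 0.0469
gripper_force: 0.0
```

```bash
cat >> h.py <<'E'
C=np.array([.5355,.1715]);YAW=-8.4
def stud(k,z): a=np.radians(YAW+72*k);go(*(C+.095*np.array([np.cos(a),np.sin(a)])),z,YAW+72*k+90)
E
python3 - <<'E'
from h import *
for n in("top","side"):
  im=manip.get_image(n);print(fitstar(im,n,(.535,.171),-.147+.6))
  u,v=proj(n,[.535,.17,.12])[0].astype(int)
  cv2.imwrite(f"pics/o_{n}.png",cv2.resize(im[v-65:v+65,u-65:u+65,::-1],(400,400),interpolation=cv2.INTER_CUBIC))
cv2.imwrite("pics/o.png",np.hstack([cv2.imread("pics/o_top.png"),cv2.imread("pics/o_side.png")]))
for k in range(5):stud(k,.085)
E
```

```text
(array([0.53524173, 0.17074705, 0.48555099]), np.int64(434))
(array([0.53627942, 0.17349912, 0.49606517]), np.int64(918))
t 6.0 g [0.5747 0.192  0.2532] psi -63.1 w 0.0472 F [-0.4 -0.1 -0.5] | lin [ 0.1096 -0.0687 -0.3364] ang -7.70 tilt [-0.01  0.05  0.  ] q6 1.31
t 6.0 g [0.5747 0.192  0.2532] psi -63.1 w 0.0472 F [-0.4 -0.1 -0.5] | lin [ 0.0061  0.1292 -0.3364] ang 8.01 tilt [-0.01  0.05  0.  ] q6 1.31
t 6.0 g [0.5747 0.192  0.2532] psi -63.1 w 0.0472 F [-0.4 -0.1 -0.5] | lin [-0.2141  0.092  -0.3364] ang -15.55 tilt [-0.01  0.05  0.  ] q6 1.31
t 6.0 g [0.5747 0.192  0.2532] psi -63.1 w 0.0472 F [-0.4 -0.1 -0.5] | lin [-0.2468 -0.129  -0.3364] ang 0.16 tilt [-0.01  0.05  0.  ] q6 1.31
t 6.0 g [0.5747 0.192  0.2532] psi -63.1 w 0.0472 F [-0.4 -0.1 -0.5] | lin [-0.0467 -0.2283 -0.3364] ang 15.86 tilt [-0.01  0.05  0.  ] q6 1.31
```

View pics/o.png

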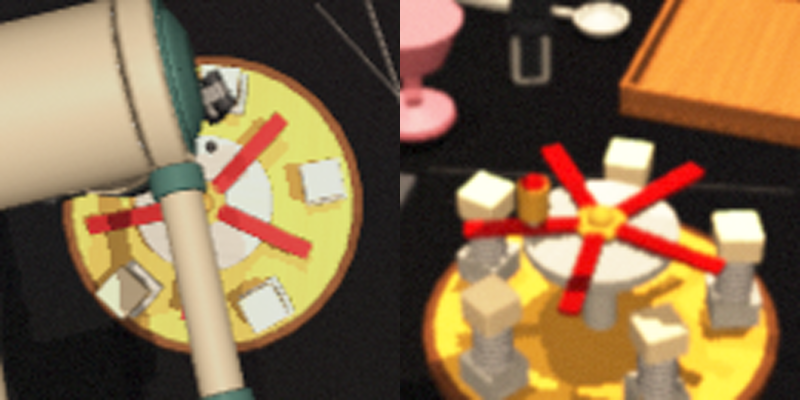

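>>> {"fn": "carry_out", "kwargs": {
  "linear": [
    [-0.0411,-0.0215,0],
    [-0.0411,-0.0215,0],
    [-0.0411,-0.0215,0],
    [-0.0411,-0.0215,0],
    [-0.0411,-0.0215,0],
    [-0.0411,-0.0215,0],
    [0,0,-0.05],
    [0,0,-0.05]
  ],
  "angular": [
    [0,0.05,0.16],
    [0,0,0],
    [0,0,0],
    [0,0,0],
    [0,0,0],
    [0,0,0],
    [0,0,0],
    [0,0,0]
  ],
  "hand": [0.6,0.6,0.6,0.6,0.6,0.6,0.6,0.6],
  "force": 60
}}

```text
clock: 6.68
position: [0.449, 0.1267, 0.3546]
ee_rot: [-0.0, 0.971, 0.238, -0.002]
contact_force: [0.5, 0.5, -0.4]
width: 0.0513
gripper_force: 0.0
```

>>> {"fn": "carry_out", "kwargs": {
  "linear": [
    [0,0,-0.06],
    [0,0,-0.03],
    [0,0,0]
  ],
  "angular": [
    [0,0,0],
    [0,0,0],
    [0,0,0]
  ],
  "hand": [0.6,0.6,0.6]
}}

```text
clock: 6.93
position: [0.4479, 0.1268, 0.3056]
ee_rot: [-0.001, 0.971, 0.239, -0.008]
contact_force: [-0.7, 0.5, 0.7]
width: 0.0514
gripper_force: 0.0
```

Run:
```python
from h import *
stud(3,.085)
im=manip.get_image("side")
u,v=proj("side",[.45,.12,.1])[0].astype(int)
cv2.imwrite("pics/s3.png",cv2.resize(im[v-75:v+75,u-100:u+100,::-1],None,fx=3,fy=3,interpolation=cv2.INTER_CUBIC))
```

```text
t 6.9 g [0.4453 0.1266 0.1506] psi -62.4 w 0.0514 F [-0.7  0.5  0.7] | lin [ 0.0119  0.0018 -0.1313] ang -0.00 tilt [ 0.02 -0.2   0.  ] q6 1.21
```

View pics/s3.png

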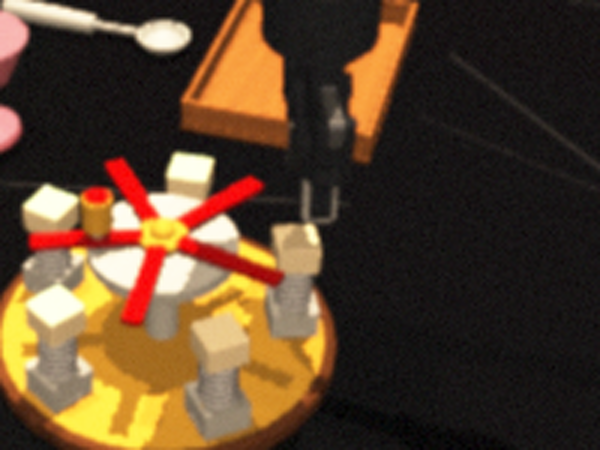

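>>> {"fn": "carry_out", "kwargs": {
  "linear": [
    [0,0,0],
    [0,0,0]
  ],
  "angular": [
    [0,0,0],
    [0,0,0]
  ],
  "hand": [0.6,0.6]
}}

```text
clock: 7.15
position: [0.4512, 0.1274, 0.3113]
ee_rot: [-0.0, 0.971, 0.239, -0.001]
contact_force: [-0.8, -0.1, -0.1]
width: 0.0515
gripper_force: 0.0
```

Run:
```python
from h import *
stud(3,.085); print(manip.get_state()["qpos"])
```

```text
t 7.2 g [0.4508 0.1274 0.1563] psi -62.4 w 0.0515 F [-0.8 -0.1 -0.1] | lin [ 0.0011  0.0003 -0.1426] ang -0.00 tilt [-0.   -0.04 -0.  ] q6 1.21
[1.26332974e-01 1.94408272e-01 1.86854999e+00 4.83965634e-04
 1.08151831e+00 1.21481093e+00]
```

>>> {"fn": "carry_out", "kwargs": {
  "linear": [
    [0.0011,0.0003,-0.03],
    [0,0,-0.04],
    [0,0,-0.035],
    [0,0,-0.022],
    [0,0,-0.01],
    [0,0,-0.005],
    [0,0,0],
    [0,0,0]
  ],
  "angular": [
    [0,0,0],
    [0,0,0],
    [0,0,0],
    [0,0,0],
    [0,0,0],
    [0,0,0],
    [0,0,0],
    [0,0,0]
  ],
  "hand": [0.6,0.6,0.6,0.6,0.6,0.6,0.6,0]
}}

```text
clock: 7.82
position: [0.452, 0.1275, 0.2407]
ee_rot: [-0.0, 0.971, 0.239, -0.001]
contact_force: [0.4, 0.3, 0.3]
width: 0.0405
gripper_force: 0.0
```

>>> {"fn": "carry_out", "kwargs": {
  "linear": [
    [0,0,0],
    [0,0,0],
    [0,0,0],
    [0,0,0],
    [0,0,0]
  ],
  "angular": [
    [0,0,0],
    [0,0,0],
    [0,0,0],
    [0,0,0],
    [0,0,0]
  ],
  "hand": [0,0,0,0,0]
}}

```text
clock: 8.23
position: [0.4522, 0.1272, 0.2409]
ee_rot: [0.0, 0.971, 0.239, -0.0]
contact_force: [1.1, -3.0, 6.9]
width: 0.0292
gripper_force: 60.0
```

Run:
```python
from h import *
stud(3,.085); s=manip.get_state();print(s["gripper_force"],s["moment"])
```

```text
t 8.2 g [0.4521 0.127  0.0859] psi -62.3 w 0.0292 F [ 1.1 -3.   6.9] | lin [-0.0015  0.0009 -0.0018] ang -0.01 tilt [ 0.01 -0.01  0.  ] q6 1.21
60.03845751285553 [-0.43244099 -0.02424576  0.00559295]
```

>>> {"fn": "carry_out", "kwargs": {
  "linear": [
    [0,0,0.006],
    [0,0,0.008],
    [0,0,0.01],
    [0,0,0.014],
    [0,0,0.03],
    [0,0,0.05],
    [0,0,0.06],
    [0,0,0.032]
  ],
  "angular": [
    [0,0,0],
    [0,0,0],
    [0,0,0],
    [0,0,0],
    [0,0,0],
    [0,0,0],
    [0,0,0],
    [0,0,0]
  ],
  "hand": [0,0,0,0,0,0,0,0]
}}

```text
clock: 8.9
position: [0.4515, 0.1279, 0.3481]
ee_rot: [-0.001, 0.971, 0.239, -0.0]
contact_force: [0.9, -0.4, -1.3]
width: 0.0291
gripper_force: 61.4
```

```bash
cat >> h.py <<'E'
T=(.5515,-.2186,4.8)
S=[(-.042,-.080),(.042,-.080),(0,0),(.042,.080),(-.042,.080)]
def slot(i,z,T=T):
    a=np.radians(T[2]);x,y=S[i];go(T[0]+x*np.cos(a)-y*np.sin(a),T[1]+x*np.sin(a)+y*np.cos(a),z)
E
python3 - <<'E'
from h import *
slot(0,.19); im=manip.get_image("top");print(tray(im))
im2=manip.get_image("side");cv2.imwrite("pics/l1.png",np.hstack([cv2.resize(i[100:400,130:530,::-1],(400,300)) for i in(im,im2)]))
E
```

```text
t 8.9 g [0.4514 0.1281 0.1931] psi -62.4 w 0.0291 F [ 0.9 -0.4 -1.3] | lin [ 0.13   -0.8598 -0.0063] ang 0.00 tilt [-0.02 -0.01 -0.  ] q6 1.22
((551.4932861328125, -218.56478881835938), (172.2852020263672, 244.80462646484375), 4.889686107635498)
```

View pics/l1.png

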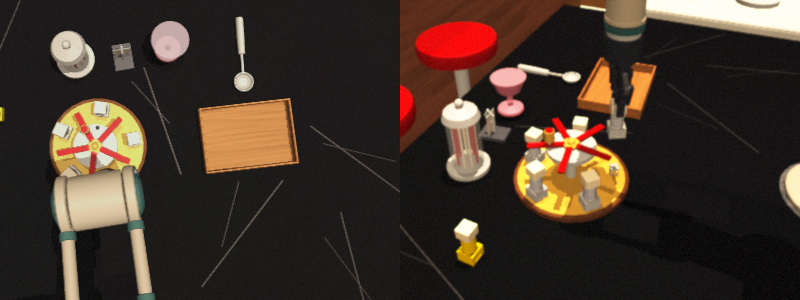

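>>> {"fn": "carry_out", "kwargs": {
  "linear": [
    [0.008,-0.03,0],
    [0.008,-0.06,0],
    [0.008,-0.06,0],
    [0.008,-0.06,0],
    [0.008,-0.06,0],
    [0.008,-0.06,0],
    [0.008,-0.06,0],
    [0.008,-0.06,0]
  ],
  "angular": [
    [0,0,0],
    [0,0,0],
    [0,0,0],
    [0,0,0],
    [0,0,0],
    [0,0,0],
    [0,0,0],
    [0,0,0]
  ],
  "hand": [0,0,0,0,0,0,0,0]
}}

```text
clock: 9.67
position: [0.4826, -0.0986, 0.3436]
ee_rot: [-0.002, 0.971, 0.239, -0.003]
contact_force: [0.3, 0.7, -1.0]
width: 0.0287
gripper_force: 61.4
```

>>> {"fn": "carry_out", "kwargs": {
  "linear": [
    [0.008,-0.06,0],
    [0.008,-0.06,0],
    [0.008,-0.06,0],
    [0.008,-0.06,0],
    [0.008,-0.06,0],
    [0.008,-0.05,0],
    [0.008,-0.04,0],
    [0.01,-0.02,0]
  ],
  "angular": [
    [0,0,0],
    [0,0,0],
    [0,0,0],
    [0,0,0],
    [0,0,0],
    [0,0,0],
    [0,0,0],
    [0,0,0]
  ],
  "hand": [0,0,0,0,0,0,0,0]
}}

```text
clock: 10.33
position: [0.516, -0.3047, 0.3432]
ee_rot: [-0.001, 0.971, 0.238, -0.003]
contact_force: [0.7, 0.7, -1.6]
width: 0.0291
gripper_force: 61.3
```

>>> {"fn": "carry_out", "kwargs": {
  "linear": [
    [0,0,-0.04],
    [0,0,-0.05],
    [0,0,-0.05],
    [0,0,-0.04],
    [0,0,-0.02],
    [0,0,-0.01],
    [0,0,0],
    [0,0,0]
  ],
  "angular": [
    [0,0,0],
    [0,0,0],
    [0,0,0],
    [0,0,0],
    [0,0,0],
    [0,0,0],
    [0,0,0],
    [0,0,0]
  ],
  "hand": [0,0,0,0,0,0,0,0]
}}

```text
clock: 11.0
position: [0.5168, -0.3025, 0.2403]
ee_rot: [-0.0, 0.971, 0.239, -0.002]
contact_force: [0.4, 0.8, -0.7]
width: 0.0288
gripper_force: 61.3
```

Run:
```python
from h import *
slot(0,.0785)
```

```text
t 11.0 g [ 0.5163 -0.3026  0.0853] psi -62.4 w 0.0288 F [ 0.4  0.8 -0.7] | lin [-0.      0.0015 -0.0137] ang 0.00 tilt [ 0.01 -0.04  0.  ] q6 0.44
```

>>> {"fn": "carry_out", "kwargs": {
  "linear": [
    [0,0,-0.01],
    [0,0,-0.005],
    [0,0,0],
    [0,0,0],
    [0,0,0],
    [0,0,0.04],
    [0,0,0.07],
    [0,0,0.07]
  ],
  "angular": [
    [0,0,0],
    [0,0,0],
    [0,0,0],
    [0,0,0],
    [0,0,0],
    [0,0,0],
    [0,0,0],
    [0,0,0]
  ],
  "hand": [0,0,0,0.6,0.6,0.6,0.6,0.6]
}}

```text
clock: 11.67
position: [0.5161, -0.3024, 0.3225]
ee_rot: [-0.001, 0.971, 0.239, -0.003]
contact_force: [0.8, -0.4, 0.1]
width: 0.0516
gripper_force: 0.0
```

>>> {"fn": "carry_out", "kwargs": {
  "linear": [
    [0.004,0.02,0.04],
    [0.004,0.05,0],
    [0.004,0.055,0],
    [0.004,0.055,0],
    [0.004,0.055,0],
    [0.004,0.055,0],
    [0.004,0.055,0],
    [0.004,0.055,0]
  ],
  "angular": [
    [0,0,0.97],
    [0,0,0.97],
    [0,0,0.97],
    [0,0,0.97],
    [0,0,0.97],
    [0,0,0.97],
    [0,0,0.97],
    [0,0,0.97]
  ],
  "hand": [0.6,0.6,0.6,0.6,0.6,0.6,0.6,0.6]
}}

```text
clock: 12.33
position: [0.5323, -0.1013, 0.3429]
ee_rot: [0.001, 0.851, 0.525, -0.002]
contact_force: [1.0, -0.4, 0.1]
width: 0.0512
gripper_force: 0.0
```

>>> {"fn": "carry_out", "kwargs": {
  "linear": [
    [0.005,0.055,0],
    [0.005,0.055,0],
    [0.005,0.055,0],
    [0.005,0.055,0],
    [0.005,0.055,0],
    [0.005,0.05,0],
    [0.005,0.03,0],
    [0.003,0.011,0]
  ],
  "angular": [
    [0,0,0.98],
    [0,0,0.98],
    [0,0,0.98],
    [0,0,0.98],
    [0,0,0.98],
    [0,0,0.98],
    [0,0,0.98],
    [0,0,0.98]
  ],
  "hand": [0.6,0.6,0.6,0.6,0.6,0.6,0.6,0.6]
}}

```text
clock: 13.0
position: [0.5514, 0.0828, 0.3429]
ee_rot: [0.001, 0.646, 0.763, -0.001]
contact_force: [0.1, -0.5, -0.5]
width: 0.0514
gripper_force: 0.0
```

>>> {"fn": "carry_out", "kwargs": {
  "linear": [
    [0,0,-0.03],
    [0,0,-0.01],
    [0,0,0],
    [0,0,0]
  ],
  "angular": [
    [0,0,0],
    [0,0,0],
    [0,0,0],
    [0,0,0]
  ],
  "hand": [0.6,0.6,0.6,0.6]
}}

```text
clock: 13.33
position: [0.5513, 0.0802, 0.3222]
ee_rot: [0.001, 0.649, 0.761, -0.002]
contact_force: [0.1, 0.1, 0.3]
width: 0.0512
gripper_force: 0.0
```

Run:
```python
from h import *
stud(4,.085); im=manip.get_image("top");print(tray(im));im2=manip.get_image("side")
cv2.imwrite("pics/l2.png",np.hstack([cv2.resize(i[100:400,130:530,::-1],(400,300)) for i in(im,im2)]))
```

```text
t 13.3 g [0.551  0.0796 0.1672] psi 9.1 w 0.0512 F [0.1 0.1 0.3] | lin [ 0.0007 -0.0035 -0.1645] ang 0.11 tilt [ 0.05 -0.02  0.  ] q6 -0.14
((521.0099487304688, -212.78286743164062), (172.25717163085938, 244.20208740234375), 4.860955238342285)
```

View pics/l2.png

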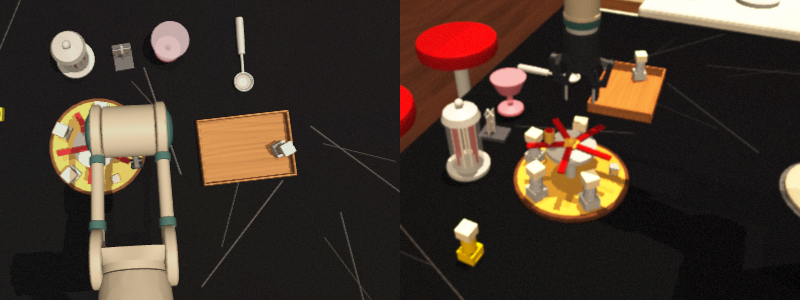

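>>> {"fn": "carry_out", "kwargs": {
  "linear": [
    [0.0007,-0.003,-0.03],
    [0,0,-0.05],
    [0,0,-0.04],
    [0,0,-0.025],
    [0,0,-0.012],
    [0,0,-0.006],
    [0,0,0],
    [0,0,0]
  ],
  "angular": [
    [0,0,0.1],
    [0,0,0],
    [0,0,0],
    [0,0,0],
    [0,0,0],
    [0,0,0],
    [0,0,0],
    [0,0,0]
  ],
  "hand": [0.6,0.6,0.6,0.6,0.6,0.6,0.6,0]
}}

```text
clock: 14.1
position: [0.5523, 0.0788, 0.2416]
ee_rot: [0.001, 0.646, 0.764, -0.001]
contact_force: [0.6, 0.2, 0.4]
width: 0.0404
gripper_force: 0.0
```

>>> {"fn": "carry_out", "kwargs": {
  "linear": [
    [0,0,0],
    [0,0,0],
    [0,0,0],
    [0,0,0],
    [0,0,0]
  ],
  "angular": [
    [0,0,0],
    [0,0,0],
    [0,0,0],
    [0,0,0],
    [0,0,0]
  ],
  "hand": [0,0,0,0,0]
}}

```text
clock: 14.52
position: [0.5522, 0.0789, 0.242]
ee_rot: [0.002, 0.646, 0.764, -0.001]
contact_force: [-0.6, -0.2, 5.7]
width: 0.029
gripper_force: 61.3
```

```bash
sed -i 's/^T=(.*/T=(.5210,-.2128,4.86)/' h.py
python3 - <<'E'
from h import *
stud(4,.0855); im=manip.get_image("top");print(tray(im), unproj("top",[[418,249]],.085))
slot(1,.19)
E
```

```text
t 14.5 g [0.5524 0.0783 0.087 ] psi 9.6 w 0.0290 F [-0.6 -0.2  5.7] | lin [-0.0021 -0.0009 -0.003 ] ang 0.00 tilt [0.05 0.02 0.  ] q6 -0.15
((521.0328979492188, -212.79129028320312), (172.23214721679688, 244.21035766601562), 4.84218692779541) [[ 0.51388122 -0.30329374  0.085     ]]
t 14.6 g [0.5524 0.0783 0.087 ] psi 9.6 w 0.0285 F [-0.4 -0.8  5.8] | lin [ 0.0345 -0.7345  0.206 ] ang 0.00 tilt [0.05 0.02 0.  ] q6 -0.15
```

```bash
sed -i 's/^S=.*/S=[0,(.045,-.04),(-.03,.005),(.042,.08),(-.042,.08)]/' h.py
python3 - <<'E'
from h import *
slot(1,.19)
E
```

```text
t 14.6 g [0.5524 0.0783 0.087 ] psi 9.6 w 0.0285 F [-0.4 -0.8  5.8] | lin [ 0.0337 -0.6543  0.206 ] ang 0.00 tilt [0.05 0.02 0.  ] q6 -0.15
```

>>> {"fn": "carry_out", "kwargs": {
  "linear": [
    [0,0,0.006],
    [0,0,0.008],
    [0,0,0.01],
    [0,0,0.014],
    [0,0,0.03],
    [0,0,0.05],
    [0,0,0.06],
    [0,0,0.028]
  ],
  "angular": [
    [0,0,0],
    [0,0,0],
    [0,0,0],
    [0,0,0],
    [0,0,0],
    [0,0,0],
    [0,0,0],
    [0,0,0]
  ],
  "hand": [0,0,0,0,0,0,0,0]
}}

```text
clock: 15.23
position: [0.5521, 0.079, 0.348]
ee_rot: [0.003, 0.646, 0.764, -0.0]
contact_force: [0.8, 0.8, -0.6]
width: 0.0289
gripper_force: 61.4
```

>>> {"fn": "carry_out", "kwargs": {
  "linear": [
    [0.0025,-0.02,0],
    [0.0025,-0.05,0],
    [0.0025,-0.06,0],
    [0.0025,-0.06,0],
    [0.0025,-0.06,0],
    [0.0025,-0.06,0],
    [0.0025,-0.06,0],
    [0.0025,-0.06,0]
  ],
  "angular": [
    [0,0,0],
    [0,0,0],
    [0,0,0],
    [0,0,0],
    [0,0,0],
    [0,0,0],
    [0,0,0],
    [0,0,0]
  ],
  "hand": [0,0,0,0,0,0,0,0]
}}

```text
clock: 15.9
position: [0.5608, -0.138, 0.3428]
ee_rot: [-0.0, 0.646, 0.764, -0.002]
contact_force: [0.7, -0.6, -0.5]
width: 0.0291
gripper_force: 61.4
```

>>> {"fn": "carry_out", "kwargs": {
  "linear": [
    [0.0025,-0.06,0],
    [0.0025,-0.06,0],
    [0.0025,-0.05,0],
    [0.0025,-0.03,0],
    [0.0025,-0.018,0],
    [0,-0.006,0],
    [0,0,0],
    [0,0,0]
  ],
  "angular": [
    [0,0,0],
    [0,0,0],
    [0,0,0],
    [0,0,0],
    [0,0,0],
    [0,0,0],
    [0,0,0],
    [0,0,0]
  ],
  "hand": [0,0,0,0,0,0,0,0]
}}

```text
clock: 16.57
position: [0.5678, -0.247, 0.3435]
ee_rot: [0.0, 0.645, 0.764, -0.002]
contact_force: [0.1, -0.3, -1.2]
width: 0.0291
gripper_force: 61.4
```

Run:
```python
from h import *
slot(1,.0785)
```

```text
t 16.6 g [ 0.5675 -0.2473  0.1885] psi 9.6 w 0.0291 F [ 0.1 -0.3 -1.2] | lin [ 0.0034 -0.003  -0.22  ] ang 0.00 tilt [ 0.03 -0.02  0.  ] q6 -0.69
```

>>> {"fn": "carry_out", "kwargs": {
  "linear": [
    [0.0034,-0.003,-0.04],
    [0,0,-0.05],
    [0,0,-0.05],
    [0,0,-0.04],
    [0,0,-0.025],
    [0,0,-0.012],
    [0,0,-0.004],
    [0,0,0]
  ],
  "angular": [
    [0,0,0],
    [0,0,0],
    [0,0,0],
    [0,0,0],
    [0,0,0],
    [0,0,0],
    [0,0,0],
    [0,0,0]
  ],
  "hand": [0,0,0,0,0,0,0,0]
}}

```text
clock: 17.23
position: [0.5698, -0.2485, 0.2336]
ee_rot: [0.001, 0.645, 0.764, -0.002]
contact_force: [-0.2, -0.4, -1.2]
width: 0.0289
gripper_force: 61.5
```

>>> {"fn": "carry_out", "kwargs": {
  "linear": [
    [0,0,0],
    [0,0,0],
    [0,0,0],
    [0,0,0.03],
    [0,0,0.06],
    [0,0,0.07],
    [0,0,0.06],
    [0,0,0]
  ],
  "angular": [
    [0,0,0],
    [0,0,0],
    [0,0,0],
    [0,0,0],
    [0,0,0],
    [0,0,0],
    [0,0,0],
    [0,0,0]
  ],
  "hand": [0,0.6,0.6,0.6,0.6,0.6,0.6,0.6]
}}

```text
clock: 17.9
position: [0.5714, -0.2505, 0.3509]
ee_rot: [0.008, 0.646, 0.764, -0.001]
contact_force: [0.5, 0.1, 1.2]
width: 0.0514
gripper_force: 0.0
```

>>> {"fn": "carry_out", "kwargs": {
  "linear": [
    [0.008,0.03,0],
    [0.008,0.055,0],
    [0.008,0.06,0],
    [0.008,0.06,0],
    [0.008,0.06,0],
    [0.008,0.06,0],
    [0.008,0.06,0],
    [0.008,0.06,0]
  ],
  "angular": [
    [0,0,0.98],
    [0,0,0.98],
    [0,0,0.98],
    [0,0,0.98],
    [0,0,0.98],
    [0,0,0.98],
    [0,0,0.98],
    [0,0,0.98]
  ],
  "hand": [0.6,0.6,0.6,0.6,0.6,0.6,0.6,0.6]
}}

```text
clock: 18.57
position: [0.6017, -0.0257, 0.3434]
ee_rot: [0.002, 0.377, 0.926, -0.001]
contact_force: [1.2, -0.3, 0.3]
width: 0.051
gripper_force: 0.0
```

>>> {"fn": "carry_out", "kwargs": {
  "linear": [
    [0.008,0.06,0],
    [0.008,0.06,0],
    [0.008,0.06,0],
    [0.008,0.06,0],
    [0.008,0.055,0],
    [0.008,0.04,0],
    [0.006,0.023,0],
    [0.003,0.01,0]
  ],
  "angular": [
    [0,0,0.98],
    [0,0,0.98],
    [0,0,0.98],
    [0,0,0.98],
    [0,0,0.98],
    [0,0,0.98],
    [0,0,0.98],
    [0,0,0.98]
  ],
  "hand": [0.6,0.6,0.6,0.6,0.6,0.6,0.6,0.6]
}}

```text
clock: 19.23
position: [0.6304, 0.1592, 0.3432]
ee_rot: [0.002, 0.071, 0.997, -0.0]
contact_force: [-0.7, -0.1, -0.1]
width: 0.0512
gripper_force: 0.0
```

>>> {"fn": "carry_out", "kwargs": {
  "linear": [
    [0,0,0],
    [0,0,0],
    [0,0,0]
  ],
  "angular": [
    [0,0,0],
    [0,0,0],
    [0,0,0]
  ],
  "hand": [0.6,0.6,0.6]
}}

```text
clock: 19.48
position: [0.6301, 0.1564, 0.3432]
ee_rot: [0.002, 0.075, 0.997, -0.001]
contact_force: [0.3, -1.3, -0.5]
width: 0.0514
gripper_force: 0.0
```

Run:
```python
from h import *
stud(0,.086); im=manip.get_image("top");print(tray(im));im2=manip.get_image("side")
cv2.imwrite("pics/l3.png",np.hstack([cv2.resize(i[100:400,130:530,::-1],(400,300)) for i in(im,im2)]))
```

```text
t 19.5 g [0.6306 0.156  0.1882] psi 81.3 w 0.0514 F [ 0.3 -1.3 -0.5] | lin [-0.0021  0.0032 -0.2044] ang 0.06 tilt [0.03 0.04 0.  ] q6 -1.28
((521.033203125, -212.7808837890625), (172.30384826660156, 244.20208740234375), 4.860955238342285)
```

View pics/l3.png

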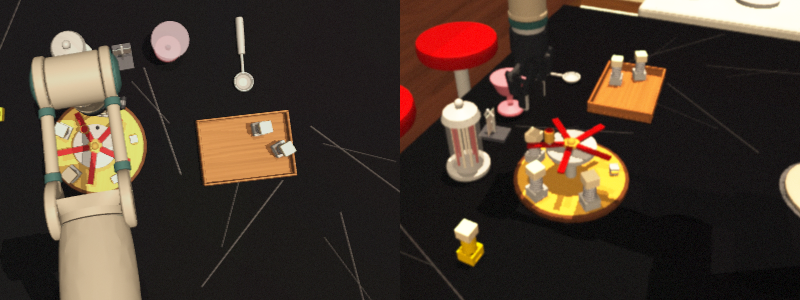

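Two stand in the tray, studs 3 and 4 are empty, and the tray is still. Next is stud 0.

>>> {"fn": "carry_out", "kwargs": {
  "linear": [
    [-0.002,0.003,-0.04],
    [0,0,-0.05],
    [0,0,-0.05],
    [0,0,-0.035],
    [0,0,-0.02],
    [0,0,-0.01],
    [0,0,0],
    [0,0,0]
  ],
  "angular": [
    [0,0,0.06],
    [0,0,0],
    [0,0,0],
    [0,0,0],
    [0,0,0],
    [0,0,0],
    [0,0,0],
    [0,0,0]
  ],
  "hand": [0.6,0.6,0.6,0.6,0.6,0.6,0.6,0]
}}

```text
clock: 20.25
position: [0.6297, 0.1582, 0.2416]
ee_rot: [0.002, 0.072, 0.997, -0.001]
contact_force: [-0.1, 0.5, -0.7]
width: 0.0402
gripper_force: 0.0
```

>>> {"fn": "carry_out", "kwargs": {
  "linear": [
    [0,0,0],
    [0,0,0],
    [0,0,0],
    [0,0,0],
    [0,0,0]
  ],
  "angular": [
    [0,0,0],
    [0,0,0],
    [0,0,0],
    [0,0,0],
    [0,0,0]
  ],
  "hand": [0,0,0,0,0]
}}

```text
clock: 20.67
position: [0.6297, 0.1581, 0.2423]
ee_rot: [0.003, 0.072, 0.997, -0.001]
contact_force: [-0.4, -2.2, 6.3]
width: 0.029
gripper_force: 60.6
```

>>> {"fn": "carry_out", "kwargs": {
  "linear": [
    [0,0,0.006],
    [0,0,0.008],
    [0,0,0.01],
    [0,0,0.014],
    [0,0,0.03],
    [0,0,0.05],
    [0,0,0.06],
    [0,0,0.03]
  ],
  "angular": [
    [0,0,0],
    [0,0,0],
    [0,0,0],
    [0,0,0],
    [0,0,0],
    [0,0,0],
    [0,0,0],
    [0,0,0]
  ],
  "hand": [0,0,0,0,0,0,0,0]
}}

```text
clock: 21.33
position: [0.6294, 0.159, 0.3494]
ee_rot: [0.004, 0.072, 0.997, 0.0]
contact_force: [0.9, 0.5, -0.2]
width: 0.0291
gripper_force: 61.4
```

Run:
```python
from h import *
slot(2,.19); im=manip.get_image("top");print(tray(im))
```

```text
t 21.3 g [0.6307 0.1589 0.1944] psi 81.7 w 0.0291 F [ 0.9  0.5 -0.2] | lin [-0.28   -0.7385 -0.0088] ang 0.00 tilt [0.01 0.1  0.  ] q6 -1.29
((521.0230102539062, -212.82125854492188), (172.286865234375, 244.249267578125), 4.813027381896973)
```

>>> {"fn": "carry_out", "kwargs": {
  "linear": [
    [-0.01,-0.0265,0],
    [-0.02,-0.053,0],
    [-0.02,-0.053,0],
    [-0.02,-0.053,0],
    [-0.02,-0.053,0],
    [-0.02,-0.053,0],
    [-0.02,-0.053,0],
    [-0.02,-0.053,0]
  ],
  "angular": [
    [0,0,0],
    [0,0,0],
    [0,0,0],
    [0,0,0],
    [0,0,0],
    [0,0,0],
    [0,0,0],
    [0,0,0]
  ],
  "hand": [0,0,0,0,0,0,0,0]
}}

```text
clock: 22.05
position: [0.5522, -0.0416, 0.3435]
ee_rot: [-0.0, 0.072, 0.997, -0.001]
contact_force: [0.4, -0.0, -2.4]
width: 0.0292
gripper_force: 61.4
```

>>> {"fn": "carry_out", "kwargs": {
  "linear": [
    [-0.02,-0.053,0],
    [-0.02,-0.053,0],
    [-0.02,-0.053,0],
    [-0.02,-0.053,0],
    [-0.02,-0.053,0],
    [-0.018,-0.047,0],
    [-0.008,-0.021,0],
    [-0.004,-0.0085,0]
  ],
  "angular": [
    [0,0,0],
    [0,0,0],
    [0,0,0],
    [0,0,0],
    [0,0,0],
    [0,0,0],
    [0,0,0],
    [0,0,0]
  ],
  "hand": [0,0,0,0,0,0,0,0]
}}

```text
clock: 22.72
position: [0.4877, -0.2125, 0.3438]
ee_rot: [0.001, 0.073, 0.997, -0.001]
contact_force: [-0.3, -0.1, -1.1]
width: 0.0289
gripper_force: 61.3
```

>>> {"fn": "carry_out", "kwargs": {
  "linear": [
    [0,0,0],
    [0,0,0]
  ],
  "angular": [
    [0,0,0],
    [0,0,0]
  ],
  "hand": [0,0]
}}

```text
clock: 22.88
position: [0.489, -0.2104, 0.3443]
ee_rot: [0.001, 0.072, 0.997, -0.0]
contact_force: [-0.8, 0.2, -1.8]
width: 0.0289
gripper_force: 61.3
```

Run:
```python
from h import *
slot(2,.079);stud(1,.19)
```

```text
t 22.9 g [ 0.4894 -0.2105  0.1893] psi 81.7 w 0.0289 F [-0.8  0.2 -1.8] | lin [ 2.500e-03  2.000e-04 -2.206e-01] ang 0.00 tilt [0.01 0.03 0.  ] q6 -1.96
t 22.9 g [ 0.4894 -0.2105  0.1893] psi 81.7 w 0.0289 F [-0.8  0.2 -1.8] | lin [0.1766 0.9341 0.0014] ang 15.68 tilt [0.01 0.03 0.  ] q6 -1.96
```

>>> {"fn": "carry_out", "kwargs": {
  "linear": [
    [0.0025,0,-0.04],
    [0,0,-0.05],
    [0,0,-0.05],
    [0,0,-0.04],
    [0,0,-0.025],
    [0,0,-0.012],
    [0,0,-0.004],
    [0,0,0]
  ],
  "angular": [
    [0,0,0],
    [0,0,0],
    [0,0,0],
    [0,0,0],
    [0,0,0],
    [0,0,0],
    [0,0,0],
    [0,0,0]
  ],
  "hand": [0,0,0,0,0,0,0,0]
}}

```text
clock: 23.55
position: [0.4908, -0.2103, 0.2343]
ee_rot: [0.002, 0.071, 0.997, -0.001]
contact_force: [-0.3, -0.0, -1.6]
width: 0.0292
gripper_force: 61.3
```

>>> {"fn": "carry_out", "kwargs": {
  "linear": [
    [0,0,0],
    [0,0,0],
    [0,0,0],
    [0,0,0.03],
    [0,0,0.06],
    [0,0,0.07],
    [0,0,0.06],
    [0,0,0]
  ],
  "angular": [
    [0,0,0],
    [0,0,0],
    [0,0,0],
    [0,0,0],
    [0,0,0],
    [0,0,0],
    [0,0,0],
    [0,0,0]
  ],
  "hand": [0,0.6,0.6,0.6,0.6,0.6,0.6,0.6]
}}

```text
clock: 24.22
position: [0.4922, -0.2122, 0.3514]
ee_rot: [0.008, 0.072, 0.997, -0.004]
contact_force: [0.1, -0.4, 0.4]
width: 0.0516
gripper_force: 0.0
```

>>> {"fn": "carry_out", "kwargs": {
  "linear": [
    [0.007,0.02,0],
    [0.007,0.04,0],
    [0.007,0.04,0],
    [0.007,0.04,0],
    [0.007,0.04,0],
    [0.007,0.04,0],
    [0.007,0.04,0],
    [0.007,0.04,0]
  ],
  "angular": [
    [0,0,-0.98],
    [0,0,-0.98],
    [0,0,-0.98],
    [0,0,-0.98],
    [0,0,-0.98],
    [0,0,-0.98],
    [0,0,-0.98],
    [0,0,-0.98]
  ],
  "hand": [0.6,0.6,0.6,0.6,0.6,0.6,0.6,0.6]
}}

```text
clock: 24.88
position: [0.5185, -0.0602, 0.3446]
ee_rot: [0.002, 0.378, 0.926, -0.001]
contact_force: [0.0, 0.2, 0.4]
width: 0.0514
gripper_force: 0.0
```

>>> {"fn": "carry_out", "kwargs": {
  "linear": [
    [0.008,0.04,0],
    [0.008,0.04,0],
    [0.008,0.04,0],
    [0.008,0.04,0],
    [0.008,0.04,0],
    [0.008,0.04,0],
    [0.008,0.04,0],
    [0.008,0.04,0]
  ],
  "angular": [
    [0,0,-0.98],
    [0,0,-0.98],
    [0,0,-0.98],
    [0,0,-0.98],
    [0,0,-0.98],
    [0,0,-0.98],
    [0,0,-0.98],
    [0,0,-0.98]
  ],
  "hand": [0.6,0.6,0.6,0.6,0.6,0.6,0.6,0.6]
}}

```text
clock: 25.55
position: [0.5505, 0.0999, 0.3446]
ee_rot: [0.001, 0.645, 0.764, -0.001]
contact_force: [0.8, -0.4, -0.5]
width: 0.0515
gripper_force: 0.0
```

>>> {"fn": "carry_out", "kwargs": {
  "linear": [
    [0.008,0.05,0],
    [0.008,0.05,0],
    [0.008,0.05,0],
    [0.008,0.05,0],
    [0.008,0.05,0],
    [0.008,0.03,0],
    [0.004,0.02,0],
    [0.003,0.01,0]
  ],
  "angular": [
    [0,0,-0.98],
    [0,0,-0.98],
    [0,0,-0.98],
    [0,0,-0.98],
    [0,0,-0.98],
    [0,0,-0.98],
    [0,0,-0.98],
    [0,0,-0.98]
  ],
  "hand": [0.6,0.6,0.6,0.6,0.6,0.6,0.6,0.6]
}}

```text
clock: 26.22
position: [0.5781, 0.2555, 0.3443]
ee_rot: [0.0, 0.849, 0.528, -0.001]
contact_force: [-0.1, -0.6, -0.1]
width: 0.0514
gripper_force: 0.0
```

>>> {"fn": "carry_out", "kwargs": {
  "linear": [
    [0,0,0],
    [0,0,0],
    [0,0,0]
  ],
  "angular": [
    [0,0,0],
    [0,0,0],
    [0,0,0]
  ],
  "hand": [0.6,0.6,0.6]
}}

```text
clock: 26.47
position: [0.5778, 0.2535, 0.3443]
ee_rot: [0.0, 0.848, 0.53, -0.002]
contact_force: [-0.1, -0.4, -0.5]
width: 0.0512
gripper_force: 0.0
```

Run:
```python
from h import *
stud(1,.086); im=manip.get_image("top");print(tray(im));im2=manip.get_image("side")
cv2.imwrite("pics/l4.png",np.hstack([cv2.resize(i[100:400,130:530,::-1],(400,300)) for i in(im,im2)]))
```

```text
t 26.5 g [0.5774 0.253  0.1893] psi -26.0 w 0.0512 F [-0.1 -0.4 -0.5] | lin [ 0.0008  0.0071 -0.2066] ang -0.09 tilt [ 0.03 -0.04  0.  ] q6 0.76
((521.0099487304688, -212.78286743164062), (172.25717163085938, 244.20208740234375), 4.860955238342285)
```

View pics/l4.png

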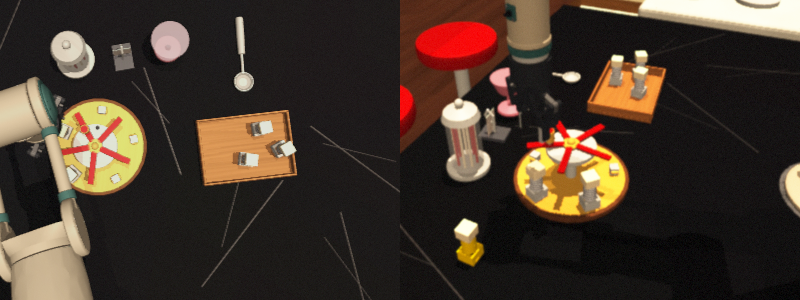

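>>> {"fn": "carry_out", "kwargs": {
  "linear": [
    [0.001,0.0068,-0.04],
    [0,0,-0.05],
    [0,0,-0.05],
    [0,0,-0.035],
    [0,0,-0.02],
    [0,0,-0.01],
    [0,0,0],
    [0,0,0]
  ],
  "angular": [
    [0,0,-0.09],
    [0,0,0],
    [0,0,0],
    [0,0,0],
    [0,0,0],
    [0,0,0],
    [0,0,0],
    [0,0,0]
  ],
  "hand": [0.6,0.6,0.6,0.6,0.6,0.6,0.6,0]
}}

```text
clock: 27.23
position: [0.579, 0.2573, 0.2426]
ee_rot: [0.0, 0.85, 0.526, -0.001]
contact_force: [-0.1, -0.2, -0.2]
width: 0.0401
gripper_force: 0.0
```

>>> {"fn": "carry_out", "kwargs": {
  "linear": [
    [0,0,0],
    [0,0,0],
    [0,0,0],
    [0,0,0],
    [0,0,0]
  ],
  "angular": [
    [0,0,0],
    [0,0,0],
    [0,0,0],
    [0,0,0],
    [0,0,0]
  ],
  "hand": [0,0,0,0,0]
}}

```text
clock: 27.65
position: [0.5791, 0.2575, 0.2433]
ee_rot: [0.001, 0.85, 0.526, -0.0]
contact_force: [1.1, -0.3, 5.6]
width: 0.029
gripper_force: 61.8
```

>>> {"fn": "carry_out", "kwargs": {
  "linear": [
    [0,0,0.006],
    [0,0,0.008],
    [0,0,0.01],
    [0,0,0.014],
    [0,0,0.03],
    [0,0,0.05],
    [0,0,0.06],
    [0,0,0.06]
  ],
  "angular": [
    [0,0,0],
    [0,0,0],
    [0,0,0],
    [0,0,0],
    [0,0,0],
    [0,0,0],
    [0,0,0],
    [0,0,0]
  ],
  "hand": [0,0,0,0,0,0,0,0]
}}

```text
clock: 28.32
position: [0.5775, 0.2573, 0.3622]
ee_rot: [-0.0, 0.85, 0.526, -0.003]
contact_force: [0.5, 0.2, -2.0]
width: 0.0288
gripper_force: 61.3
```

>>> {"fn": "carry_out", "kwargs": {
  "linear": [
    [0,0,0.05],
    [0,0,0]
  ],
  "angular": [
    [0,0,0],
    [0,0,0]
  ],
  "hand": [0,0]
}}

```text
clock: 28.48
position: [0.579, 0.2579, 0.3931]
ee_rot: [0.001, 0.85, 0.526, 0.004]
contact_force: [1.7, 1.2, -0.4]
width: 0.0289
gripper_force: 61.4
```

Run:
```python
from h import *
slot(3,.19)
```

```text
t 28.5 g [0.5801 0.2581 0.2381] psi -26.5 w 0.0289 F [ 1.7  1.2 -0.4] | lin [-0.0481 -0.7753 -0.0961] ang 0.00 tilt [-0.02  0.09  0.  ] q6 0.77
```

>>> {"fn": "carry_out", "kwargs": {
  "linear": [
    [-0.003,-0.025,0],
    [-0.0035,-0.055,0],
    [-0.0035,-0.06,0],
    [-0.0035,-0.06,0],
    [-0.0035,-0.06,0],
    [-0.0035,-0.06,0],
    [-0.0035,-0.06,0],
    [-0.0035,-0.06,0]
  ],
  "angular": [
    [0,0,0],
    [0,0,0],
    [0,0,0],
    [0,0,0],
    [0,0,0],
    [0,0,0],
    [0,0,0],
    [0,0,0]
  ],
  "hand": [0,0,0,0,0,0,0,0]
}}

```text
clock: 29.15
position: [0.563, 0.0355, 0.3838]
ee_rot: [-0.001, 0.85, 0.526, -0.004]
contact_force: [1.4, 0.4, -2.0]
width: 0.0285
gripper_force: 61.3
```

>>> {"fn": "carry_out", "kwargs": {
  "linear": [
    [-0.0035,-0.06,0],
    [-0.0035,-0.06,0],
    [-0.0035,-0.06,-0.01],
    [-0.0035,-0.06,-0.02],
    [-0.0035,-0.05,-0.03],
    [-0.003,-0.03,-0.03],
    [0,-0.015,0],
    [0,0,0]
  ],
  "angular": [
    [0,0,0],
    [0,0,0],
    [0,0,0],
    [0,0,0],
    [0,0,0],
    [0,0,0],
    [0,0,0],
    [0,0,0]
  ],
  "hand": [0,0,0,0,0,0,0,0]
}}

```text
clock: 29.82
position: [0.5532, -0.1316, 0.3388]
ee_rot: [-0.002, 0.851, 0.525, -0.004]
contact_force: [0.3, 0.6, -1.8]
width: 0.029
gripper_force: 61.2
```

>>> {"fn": "carry_out", "kwargs": {
  "linear": [
    [0,0,0],
    [0,0,0]
  ],
  "angular": [
    [0,0,0],
    [0,0,0]
  ],
  "hand": [0,0]
}}

```text
clock: 29.98
position: [0.5545, -0.1294, 0.3413]
ee_rot: [0.0, 0.85, 0.527, -0.002]
contact_force: [0.1, 0.3, -1.7]
width: 0.0287
gripper_force: 61.2
```

Run:
```python
from h import *
slot(3,.079);stud(2,.19)
```

```text
t 30.0 g [ 0.5541 -0.1296  0.1863] psi -26.5 w 0.0287 F [ 0.1  0.3 -1.7] | lin [ 3.900e-03  2.000e-04 -2.146e-01] ang 0.00 tilt [ 0.02 -0.03  0.  ] q6 0.11
t 30.0 g [ 0.5541 -0.1296  0.1863] psi -26.5 w 0.0287 F [ 0.1  0.3 -1.7] | lin [-0.173   0.7352  0.0074] ang 15.72 tilt [ 0.02 -0.03  0.  ] q6 0.11
```

>>> {"fn": "carry_out", "kwargs": {
  "linear": [
    [0.004,0,-0.04],
    [0,0,-0.05],
    [0,0,-0.05],
    [0,0,-0.04],
    [0,0,-0.02],
    [0,0,-0.01],
    [0,0,-0.002],
    [0,0,0]
  ],
  "angular": [
    [0,0,0],
    [0,0,0],
    [0,0,0],
    [0,0,0],
    [0,0,0],
    [0,0,0],
    [0,0,0],
    [0,0,0]
  ],
  "hand": [0,0,0,0,0,0,0,0]
}}

```text
clock: 30.65
position: [0.5571, -0.1299, 0.2357]
ee_rot: [0.001, 0.85, 0.527, -0.001]
contact_force: [-0.0, -0.2, -1.9]
width: 0.0288
gripper_force: 61.5
```

>>> {"fn": "carry_out", "kwargs": {
  "linear": [
    [0,0,0],
    [0,0,0],
    [0,0,0],
    [0,0,0.03],
    [0,0,0.06],
    [0,0,0.07],
    [0,0,0.06],
    [0,0,0]
  ],
  "angular": [
    [0,0,0],
    [0,0,0],
    [0,0,0],
    [0,0,0],
    [0,0,0],
    [0,0,0],
    [0,0,0],
    [0,0,0]
  ],
  "hand": [0,0.6,0.6,0.6,0.6,0.6,0.6,0.6]
}}

```text
clock: 31.32
position: [0.5583, -0.1309, 0.3523]
ee_rot: [0.006, 0.85, 0.526, 0.003]
contact_force: [1.4, 1.1, 0.6]
width: 0.0511
gripper_force: 0.0
```

>>> {"fn": "carry_out", "kwargs": {
  "linear": [
    [-0.01,0.03,0],
    [-0.012,0.05,0],
    [-0.012,0.05,0],
    [-0.012,0.05,0],
    [-0.012,0.05,0],
    [-0.012,0.05,0],
    [-0.012,0.05,0],
    [-0.012,0.05,0]
  ],
  "angular": [
    [0,0,0.98],
    [0,0,0.98],
    [0,0,0.98],
    [0,0,0.98],
    [0,0,0.98],
    [0,0,0.98],
    [0,0,0.98],
    [0,0,0.98]
  ],
  "hand": [0.6,0.6,0.6,0.6,0.6,0.6,0.6,0.6]
}}

```text
clock: 31.98
position: [0.509, 0.0609, 0.3452]
ee_rot: [0.001, 0.645, 0.764, -0.001]
contact_force: [0.8, 0.1, -0.4]
width: 0.0512
gripper_force: 0.0
```

>>> {"fn": "carry_out", "kwargs": {
  "linear": [
    [-0.012,0.055,0],
    [-0.012,0.055,0],
    [-0.012,0.055,0],
    [-0.012,0.055,0],
    [-0.012,0.055,0],
    [-0.012,0.045,0],
    [-0.008,0.025,0],
    [-0.003,0.01,0]
  ],
  "angular": [
    [0,0,0.98],
    [0,0,0.98],
    [0,0,0.98],
    [0,0,0.98],
    [0,0,0.98],
    [0,0,0.98],
    [0,0,0.98],
    [0,0,0.98]
  ],
  "hand": [0.6,0.6,0.6,0.6,0.6,0.6,0.6,0.6]
}}

```text
clock: 32.65
position: [0.4672, 0.2392, 0.3451]
ee_rot: [0.001, 0.377, 0.926, -0.001]
contact_force: [0.2, 0.1, 0.3]
width: 0.0514
gripper_force: 0.0
```

>>> {"fn": "carry_out", "kwargs": {
  "linear": [
    [0,0,0],
    [0,0,0],
    [0,0,0]
  ],
  "angular": [
    [0,0,0],
    [0,0,0],
    [0,0,0]
  ],
  "hand": [0.6,0.6,0.6]
}}

```text
clock: 32.9
position: [0.4681, 0.2369, 0.3449]
ee_rot: [0.002, 0.381, 0.925, -0.001]
contact_force: [0.3, 0.0, -0.5]
width: 0.0513
gripper_force: 0.0
```

Run:
```python
from h import *
stud(2,.086); im=manip.get_image("top");print(tray(im));im2=manip.get_image("side")
cv2.imwrite("pics/l5.png",np.hstack([cv2.resize(i[100:400,130:530,::-1],(400,300)) for i in(im,im2)]))
```

```text
t 32.9 g [0.4684 0.2363 0.1899] psi 45.3 w 0.0513 F [ 0.3  0.  -0.5] | lin [-0.0015  0.0034 -0.2078] ang 0.07 tilt [0.05 0.02 0.  ] q6 -0.45
((521.0099487304688, -212.78286743164062), (172.25717163085938, 244.20208740234375), 4.860955238342285)
```

View pics/l5.png

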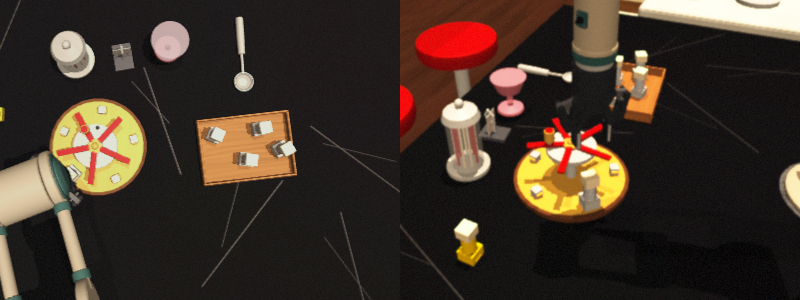

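Four stand in the tray; one is left on stud 2.

>>> {"fn": "carry_out", "kwargs": {
  "linear": [
    [-0.0015,0.0032,-0.04],
    [0,0,-0.05],
    [0,0,-0.05],
    [0,0,-0.035],
    [0,0,-0.02],
    [0,0,-0.012],
    [0,0,0],
    [0,0,0]
  ],
  "angular": [
    [0,0,0.07],
    [0,0,0],
    [0,0,0],
    [0,0,0],
    [0,0,0],
    [0,0,0],
    [0,0,0],
    [0,0,0]
  ],
  "hand": [0.6,0.6,0.6,0.6,0.6,0.6,0.6,0]
}}

```text
clock: 33.67
position: [0.4677, 0.2389, 0.2418]
ee_rot: [0.002, 0.377, 0.926, -0.001]
contact_force: [-1.0, -0.6, -0.5]
width: 0.0403
gripper_force: 0.0
```

>>> {"fn": "carry_out", "kwargs": {
  "linear": [
    [0,0,0],
    [0,0,0],
    [0,0,0],
    [0,0,0],
    [0,0,0]
  ],
  "angular": [
    [0,0,0],
    [0,0,0],
    [0,0,0],
    [0,0,0],
    [0,0,0]
  ],
  "hand": [0,0,0,0,0]
}}

```text
clock: 34.08
position: [0.4674, 0.2388, 0.2424]
ee_rot: [0.002, 0.377, 0.926, -0.001]
contact_force: [-1.4, -2.4, 6.7]
width: 0.029
gripper_force: 60.2
```

>>> {"fn": "carry_out", "kwargs": {
  "linear": [
    [0,0,0.006],
    [0,0,0.008],
    [0,0,0.01],
    [0,0,0.014],
    [0,0,0.03],
    [0,0,0.05],
    [0,0,0.06],
    [0,0,0.06]
  ],
  "angular": [
    [0,0,0],
    [0,0,0],
    [0,0,0],
    [0,0,0],
    [0,0,0],
    [0,0,0],
    [0,0,0],
    [0,0,0]
  ],
  "hand": [0,0,0,0,0,0,0,0]
}}

```text
clock: 34.75
position: [0.4668, 0.2389, 0.362]
ee_rot: [0.001, 0.377, 0.926, -0.002]
contact_force: [-0.1, 0.0, -1.9]
width: 0.0294
gripper_force: 61.6
```

>>> {"fn": "carry_out", "kwargs": {
  "linear": [
    [0,0,0.01],
    [0,0,0]
  ],
  "angular": [
    [0,0,0],
    [0,0,0]
  ],
  "hand": [0,0]
}}

```text
clock: 34.92
position: [0.4678, 0.2393, 0.3686]
ee_rot: [0.004, 0.377, 0.926, 0.001]
contact_force: [-0.0, -0.2, -1.2]
width: 0.0295
gripper_force: 61.7
```

Run:
```python
from h import *
slot(4,.19); im=manip.get_image("top");print(tray(im))
```

```text
t 34.9 g [0.469  0.2391 0.2136] psi 45.7 w 0.0295 F [-0.  -0.2 -1.2] | lin [ 0.0068 -0.7514 -0.0472] ang 0.00 tilt [0.02 0.1  0.  ] q6 -0.45
((521.0360717773438, -212.82872009277344), (172.23214721679688, 244.28541564941406), 4.84218692779541)
```

>>> {"fn": "carry_out", "kwargs": {
  "linear": [
    [0.0005,-0.025,0],
    [0.0005,-0.055,0],
    [0.0005,-0.06,0],
    [0.0005,-0.06,0],
    [0.0005,-0.06,0],
    [0.0005,-0.06,0],
    [0.0005,-0.06,0],
    [0.0005,-0.06,0]
  ],
  "angular": [
    [0,0,0],
    [0,0,0],
    [0,0,0],
    [0,0,0],
    [0,0,0],
    [0,0,0],
    [0,0,0],
    [0,0,0]
  ],
  "hand": [0,0,0,0,0,0,0,0]
}}

```text
clock: 35.63
position: [0.468, 0.0169, 0.3634]
ee_rot: [-0.001, 0.377, 0.926, -0.002]
contact_force: [0.3, -0.1, -1.6]
width: 0.0288
gripper_force: 61.7
```

>>> {"fn": "carry_out", "kwargs": {
  "linear": [
    [0.0005,-0.06,0],
    [0.0005,-0.06,0],
    [0.0005,-0.06,0],
    [0.0005,-0.05,-0.01],
    [0.0005,-0.04,-0.02],
    [0.0005,-0.03,-0.01],
    [0,-0.012,0],
    [0,0,0]
  ],
  "angular": [
    [0,0,0],
    [0,0,0],
    [0,0,0],
    [0,0,0],
    [0,0,0],
    [0,0,0],
    [0,0,0],
    [0,0,0]
  ],
  "hand": [0,0,0,0,0,0,0,0]
}}

```text
clock: 36.3
position: [0.4699, -0.1384, 0.3436]
ee_rot: [-0.001, 0.378, 0.926, -0.002]
contact_force: [0.3, 0.2, -1.0]
width: 0.0288
gripper_force: 61.6
```

>>> {"fn": "carry_out", "kwargs": {
  "linear": [
    [0,0,0],
    [0,0,0]
  ],
  "angular": [
    [0,0,0],
    [0,0,0]
  ],
  "hand": [0,0]
}}

```text
clock: 36.47
position: [0.4705, -0.1364, 0.3451]
ee_rot: [0.001, 0.377, 0.926, -0.001]
contact_force: [-0.3, -0.4, -1.9]
width: 0.0288
gripper_force: 61.6
```

Run:
```python
from h import *
slot(4,.0795)
a=np.radians(-8.4+36.2);go(*(C+.045*np.array([np.cos(a),np.sin(a)])),.19,117)
```

```text
t 36.5 g [ 0.4706 -0.1369  0.1901] psi 45.7 w 0.0288 F [-0.3 -0.4 -1.9] | lin [ 0.0036  0.0005 -0.2212] ang 0.00 tilt [0.04 0.01 0.  ] q6 -1.22
t 36.5 g [ 0.4706 -0.1369  0.1901] psi 45.7 w 0.0288 F [-0.3 -0.4 -1.9] | lin [ 2.095e-01  6.587e-01 -2.000e-04] ang 15.55 tilt [0.04 0.01 0.  ] q6 -1.22
```

>>> {"fn": "carry_out", "kwargs": {
  "linear": [
    [0.0036,0,-0.04],
    [0,0,-0.05],
    [0,0,-0.05],
    [0,0,-0.04],
    [0,0,-0.025],
    [0,0,-0.012],
    [0,0,-0.004],
    [0,0,0]
  ],
  "angular": [
    [0,0,0],
    [0,0,0],
    [0,0,0],
    [0,0,0],
    [0,0,0],
    [0,0,0],
    [0,0,0],
    [0,0,0]
  ],
  "hand": [0,0,0,0,0,0,0,0]
}}

```text
clock: 37.13
position: [0.4727, -0.1366, 0.2349]
ee_rot: [0.001, 0.377, 0.926, -0.001]
contact_force: [0.6, -0.2, -2.1]
width: 0.0288
gripper_force: 61.7
```

>>> {"fn": "carry_out", "kwargs": {
  "linear": [
    [0,0,0],
    [0,0,0],
    [0,0,0],
    [0,0,0.03],
    [0,0,0.06],
    [0,0,0.07],
    [0,0,0.07],
    [0,0,0.03]
  ],
  "angular": [
    [0,0,0],
    [0,0,0],
    [0,0,0],
    [0,0,0],
    [0,0,0],
    [0,0,0],
    [0,0,0],
    [0,0,0]
  ],
  "hand": [0,0.6,0.6,0.6,0.6,0.6,0.6,0.6]
}}

```text
clock: 37.8
position: [0.4734, -0.1375, 0.3701]
ee_rot: [0.006, 0.377, 0.926, -0.002]
contact_force: [0.3, -0.6, 0.3]
width: 0.051
gripper_force: 0.0
```

>>> {"fn": "carry_out", "kwargs": {
  "linear": [
    [0.013,0.03,0],
    [0.013,0.045,0],
    [0.013,0.045,0],
    [0.013,0.045,0],
    [0.013,0.045,0],
    [0.013,0.045,0],
    [0.013,0.045,0],
    [0.013,0.045,0]
  ],
  "angular": [
    [0,0,0.97],
    [0,0,0.97],
    [0,0,0.97],
    [0,0,0.97],
    [0,0,0.97],
    [0,0,0.97],
    [0,0,0.97],
    [0,0,0.97]
  ],
  "hand": [0.6,0.6,0.6,0.6,0.6,0.6,0.6,0.6]
}}

```text
clock: 38.47
position: [0.5246, 0.0365, 0.3656]
ee_rot: [0.002, 0.074, 0.997, -0.001]
contact_force: [0.3, -0.3, 0.5]
width: 0.051
gripper_force: 0.0
```

>>> {"fn": "carry_out", "kwargs": {
  "linear": [
    [0.013,0.048,0],
    [0.013,0.048,0],
    [0.013,0.048,0],
    [0.013,0.048,0],
    [0.013,0.048,0],
    [0.013,0.04,0],
    [0.013,0.023,0],
    [0.011,0.01,0]
  ],
  "angular": [
    [0,0,0.97],
    [0,0,0.97],
    [0,0,0.97],
    [0,0,0.97],
    [0,0,0.97],
    [0,0,0.97],
    [0,0,0.97],
    [0,0,0.97]
  ],
  "hand": [0.6,0.6,0.6,0.6,0.6,0.6,0.6,0.6]
}}

```text
clock: 39.13
position: [0.5757, 0.1939, 0.3654]
ee_rot: [0.003, -0.235, 0.972, -0.0]
contact_force: [-0.4, -1.1, 0.3]
width: 0.0512
gripper_force: 0.0
```

>>> {"fn": "carry_out", "kwargs": {
  "linear": [
    [0,0,0],
    [0,0,0],
    [0,0,0]
  ],
  "angular": [
    [0,0,0],
    [0,0,0],
    [0,0,0]
  ],
  "hand": [0.6,0.6,0.6]
}}

```text
clock: 39.38
position: [0.5752, 0.1915, 0.365]
ee_rot: [0.002, -0.231, 0.973, -0.001]
contact_force: [0.3, 0.1, -0.0]
width: 0.0513
gripper_force: 0.0
```

Run:
```python
from h import *
a=np.radians(-8.4+36);go(*(C+.045*np.array([np.cos(a),np.sin(a)])),.131,117.6)
im=manip.get_image("top");print(tray(im));im2=manip.get_image("side")
cv2.imwrite("pics/l6.png",np.hstack([cv2.resize(i[100:400,130:530,::-1],(400,300)) for i in(im,im2)]))
```

```text
t 39.4 g [0.5758 0.1914 0.21  ] psi 116.7 w 0.0513 F [ 0.3  0.1 -0. ] | lin [-0.0008  0.0019 -0.158 ] ang 0.19 tilt [0.   0.05 0.  ] q6 -1.83
((521.0413818359375, -212.89125061035156), (172.23214721679688, 244.4109344482422), 4.84218692779541)
```

View pics/l6.png

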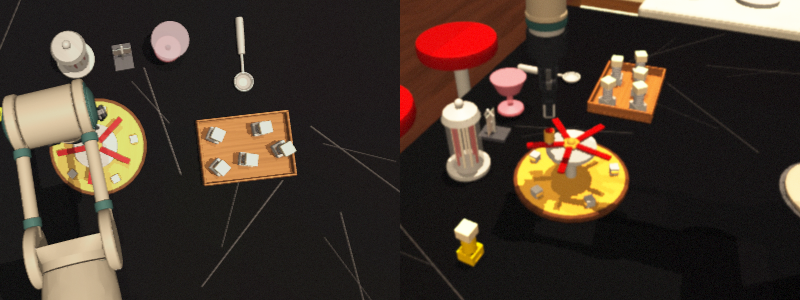

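>>> {"fn": "carry_out", "kwargs": {
  "linear": [
    [-0.0005,0.0005,-0.04],
    [0,0,-0.045],
    [0,0,-0.035],
    [0,0,-0.02],
    [0,0,-0.012],
    [0,0,-0.006],
    [0,0,0],
    [0,0,0]
  ],
  "angular": [
    [0,0,0.1],
    [0,0,0.1],
    [0,0,0],
    [0,0,0],
    [0,0,0],
    [0,0,0],
    [0,0,0],
    [0,0,0]
  ],
  "hand": [0.6,0.6,0.6,0.6,0.6,0.6,0.6,0],
  "force": 50
}}

```text
clock: 40.15
position: [0.5757, 0.1922, 0.2866]
ee_rot: [0.003, -0.24, 0.971, -0.0]
contact_force: [0.2, -0.4, -0.4]
width: 0.0407
gripper_force: 0.0
```

>>> {"fn": "carry_out", "kwargs": {
  "linear": [
    [0,0,0],
    [0,0,0],
    [0,0,0],
    [0,0,0],
    [0,0,0],
    [0,0,0]
  ],
  "angular": [
    [0,0,0],
    [0,0,0],
    [0,0,0],
    [0,0,0],
    [0,0,0],
    [0,0,0]
  ],
  "hand": [0,0,0,0,0,0]
}}

```text
clock: 40.65
position: [0.5758, 0.1918, 0.287]
ee_rot: [0.003, -0.24, 0.971, -0.001]
contact_force: [0.2, -3.1, 5.8]
width: 0.0206
gripper_force: 48.9
```

>>> {"fn": "carry_out", "kwargs": {
  "linear": [
    [0,0,0.008],
    [0,0,0.008],
    [0,0,0.008],
    [0,0,0.001],
    [0,0,0]
  ],
  "angular": [
    [0,0,0],
    [0,0,0],
    [0,0,0],
    [0,0,0],
    [0,0,0]
  ],
  "hand": [0,0,0,0,0]
}}

```text
clock: 41.07
position: [0.5759, 0.1919, 0.298]
ee_rot: [0.003, -0.24, 0.971, -0.001]
contact_force: [4.7, -3.1, -5.7]
width: 0.0206
gripper_force: 49.0
```

Run:
```python
from h import *
go(.5801,.1638,.1433,81)
```

```text
t 41.1 g [0.5768 0.1918 0.143 ] psi 117.8 w 0.0206 F [ 4.7 -3.1 -5.7] | lin [ 0.0067 -0.056   0.0005] ang -8.02 tilt [0.01 0.07 0.  ] q6 -1.85
```

>>> {"fn": "carry_out", "kwargs": {
  "linear": [
    [0.003,-0.0064,0.001],
    [0.0025,-0.0066,0],
    [0.002,-0.0068,0],
    [0.0014,-0.0069,0],
    [0.0009,-0.007,0],
    [0.0004,-0.0071,0],
    [-0.0002,-0.0071,0],
    [-0.0008,-0.007,0]
  ],
  "angular": [
    [0,0,-0.98],
    [0,0,-0.98],
    [0,0,-0.98],
    [0,0,-0.98],
    [0,0,-0.98],
    [0,0,-0.98],
    [0,0,-0.98],
    [0,0,-0.98]
  ],
  "hand": [0,0,0,0,0,0,0,0]
}}

```text
clock: 41.73
position: [0.5808, 0.1646, 0.2983]
ee_rot: [0.003, 0.073, 0.997, -0.001]
contact_force: [5.9, -0.9, -4.5]
width: 0.0205
gripper_force: 49.1
```

>>> {"fn": "carry_out", "kwargs": {
  "linear": [
    [0,0,0],
    [0,0,0],
    [0,0,0]
  ],
  "angular": [
    [0,0,0],
    [0,0,0],
    [0,0,0]
  ],
  "hand": [0,0,0]
}}

```text
clock: 41.98
position: [0.5808, 0.1645, 0.2983]
ee_rot: [0.003, 0.071, 0.997, -0.001]
contact_force: [5.9, -2.0, -5.2]
width: 0.021
gripper_force: 49.3
```

Run:
```python
from h import *
go(.5801,.1638,.1311,81)
for n in("top","side"):print(fitstar(manip.get_image(n),n))
```

```text
t 42.0 g [0.5816 0.1641 0.1433] psi 81.8 w 0.0210 F [ 5.9 -2.  -5.2] | lin [-0.003  -0.0006 -0.0244] ang -0.18 tilt [0.03 0.07 0.  ] q6 -1.26
(array([ 0.5344363 ,  0.17188752, -0.13047493]), np.int64(398))
(array([ 0.53635091,  0.17277609, -0.13276717]), np.int64(926))
```

>>> {"fn": "carry_out", "kwargs": {
  "linear": [
    [-0.001,-0.003,0],
    [0,0,-0.004],
    [0,0,-0.008],
    [0,0,-0.008],
    [0,0,-0.004],
    [0,0,0]
  ],
  "angular": [
    [0,0,0],
    [0,0,0],
    [0,0,0],
    [0,0,0],
    [0,0,0],
    [0,0,0]
  ],
  "hand": [0,0,0,0,0,0]
}}

```text
clock: 42.58
position: [0.5805, 0.1638, 0.2872]
ee_rot: [0.004, 0.071, 0.997, 0.0]
contact_force: [5.3, 0.4, -2.4]
width: 0.0206
gripper_force: 49.9
```

Run:
```python
from h import *
go(.5801,.1638,.1311,81)
for n in("top","side"):print(fitstar(manip.get_image(n),n))
```

```text
t 42.6 g [0.5816 0.1638 0.1322] psi 81.8 w 0.0206 F [ 5.3  0.4 -2.4] | lin [-0.0029  0.0001 -0.0021] ang -0.18 tilt [0.01 0.09 0.  ] q6 -1.27
(array([ 0.53458909,  0.17189519, -0.13328471]), np.int64(408))
(array([ 0.53623038,  0.17290603, -0.13943009]), np.int64(888))
```

Force is back to the home value at the home height. I'll release, retreat and check.

>>> {"fn": "carry_out", "kwargs": {
  "linear": [
    [0,0,0],
    [0,0,0],
    [0,0,0],
    [0,0,0.03],
    [0,0,0.06],
    [0,0,0.06],
    [0,0,0.06],
    [0,0,0.04]
  ],
  "angular": [
    [0,0,0],
    [0,0,0],
    [0,0,0],
    [0,0,0],
    [0,0,0],
    [0,0,0],
    [0,0,0],
    [0,0,0]
  ],
  "hand": [0.6,0.6,0.6,0.6,0.6,0.6,0.6,0.6]
}}

```text
clock: 43.35
position: [0.5789, 0.1635, 0.4147]
ee_rot: [0.003, 0.071, 0.997, -0.0]
contact_force: [0.3, -0.0, -0.0]
width: 0.0515
gripper_force: 0.0
```

>>> {"fn": "carry_out", "kwargs": {
  "linear": [
    [-0.03,-0.03,0.03],
    [-0.05,-0.04,0],
    [-0.05,-0.04,0],
    [-0.05,-0.04,0],
    [-0.05,-0.04,0],
    [-0.05,-0.04,0],
    [-0.04,-0.03,0],
    [0,0,0]
  ],
  "angular": [
    [0,0,0],
    [0,0,0],
    [0,0,0],
    [0,0,0],
    [0,0,0],
    [0,0,0],
    [0,0,0],
    [0,0,0]
  ],
  "hand": [0.6,0.6,0.6,0.6,0.6,0.6,0.6,0.6]
}}

```text
clock: 44.02
position: [0.4149, 0.032, 0.4266]
ee_rot: [-0.001, 0.072, 0.997, -0.002]
contact_force: [-1.1, 0.6, -0.0]
width: 0.0513
gripper_force: 0.0
```

Run:
```python
from h import *
im=manip.get_image("top");im2=manip.get_image("side")
for n,i in(("top",im),("side",im2)):print(fitstar(i,n))
u,v=proj("side",[.535,.17,.12])[0].astype(int);u2,v2=proj("top",[.535,.0,.1])[0].astype(int)
b=cv2.resize(im2[v-65:v+65,u-65:u+65,::-1],(400,400),interpolation=cv2.INTER_CUBIC)
cv2.imwrite("pics/f.png",np.hstack([cv2.resize(im[90:390,130:430,::-1],(400,400)),b]))
```

```text
(array([ 0.53526611,  0.17096246, -0.13817288]), np.int64(743))
(array([ 0.5360987 ,  0.17247594, -0.14859881]), np.int64(918))
```

View pics/f.png

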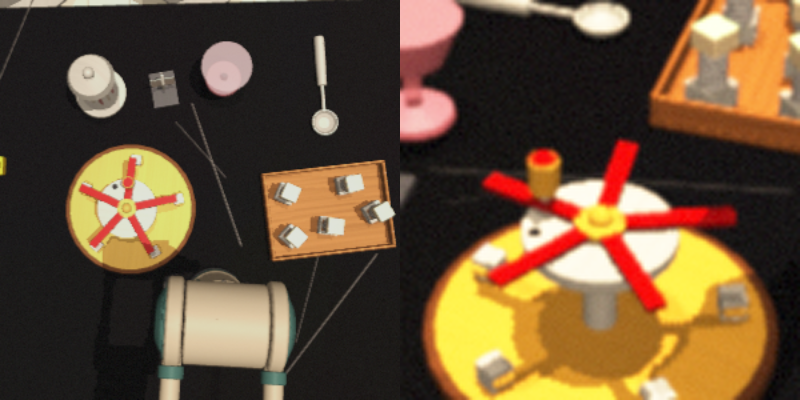

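Run:
```python
from h import *
a=cv2.imread("pics/side0.png")[:,:,::-1].copy();b=manip.get_image("side")
for i in(a,b):
    p=i[214:232,273:293].astype(int);m=(p[...,0]>120)&(p[...,2]<90);y,x=np.nonzero(m);print(m.sum(),x.mean()+273,y.mean()+214,y.min()+214)
```

```text
138 281.6231884057971 225.7536231884058 219
136 281.68382352941177 225.8014705882353 219
```

The knob sits at the same pixels as before the job started, so the pin is fully home.

```bash
python3 -c "
from rig import manip
print(manip.sign_off())"
```

```text
the job is handed in; nothing more can be done
None
```

The job is done and handed in: all five cartridges stand in the tray, the keeper is back over the empty studs with the pin home, and the dish, straws, receipt holder, spoon and yellow look-alike were left alone.

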